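# Hardness check on a welded tube

## Robot

A 6-joint arm with a two-finger parallel gripper is mounted at the origin on the work surface. World frame = base frame: x ahead of the robot, y to its left, z up, the work surface at z = 0. Lengths are in m, angles in rad, forces in N, time in s.
With the tool pointing down it reaches from about 0.25 to 0.775 m from the base axis. Payload 4 kg.
Tool frame: the origin (TCP) lies between the finger pads; the fingertips stand 25 mm ahead of it and the grasp point (between the pads) lies 6 mm ahead of it (robot.tip_reach is the distance from the TCP to the fingertips, in m); z points along the fingers, y is the line along which they close (so a half turn about z gives the same grasp; the last joint's range is limited). The gripper opens to 94 mm and grips with 3 to 60 N. Pads are 16 mm wide; open, the fingers measure 119 mm over their backs; the gripper's body (75 mm by 177 mm) begins 78 mm behind the grasp point.
Start: joints at [1.121, 0.087, 1.371, -0, 1.684, -0.103], TCP at [0.187, 0.517, 0.231] pointing down, gripper open.
Joint ranges: [-3.1, 3.1], [-0.76, 2.03], [0.27, 2.55], [-1.08, 4.22], [0.17, 2.65], [-2.57, 2.57]. Speed limits (rad/s): [2.79, 2.79, 3.14, 3.14, 3.14, 3.14].

## Interface

Orientations are given as [roll, pitch, yaw] about the fixed x, y, z axes, in that order (R = Rz(yaw) Ry(pitch) Rx(roll)).
In Python, from bench import sensors, snapshot, camera_info, ticket, robot gives the robot as it stands.
- The arm moves only by the tool arm_command, never from a script. Its argument "plan" is a list of rows, each an object with "grip": the closure, from -1 (fully open) to 1 (shut); "slide": the shift along the tool's x, y, z normalised to -1 to 1, where 1 is 500 mm, a list of three; "spin": the turn about the tool's z normalised to -1 to 1, where 1 is 5 degrees. A call has 1 to 10 rows; each row shifts and turns the commanded pose from where the row before left it, along the tool's axes as they then stand; what a row does not reach is not made up. A row lasts 1/8 s, in which the tool goes at most 62.5 mm and 10.7 degrees, less where a joint would pass 70% of its speed; a pose out of reach is approached as far as the arm can. A call with a number of a shift or a turn outside -1 to 1 is refused whole. A call with a gripper value outside its range is refused whole. The fingers move at their own pace and stop on an object; the grip force is fixed at half the most. Time passes only in rows, so rows that do not move let the fingers close. It gives the time, the measured TCP pose, the force, the opening and the grip force at its end, in the units of the state.
- sensors.get_obs(): the state, without advancing time (a new reading comes with each control period).
- snapshot(name): name is "scene" or "top" or "wrist"; returns the picture (400x640x3 uint8, red, green, blue); there is no depth.
- camera_info(name): a dict with "fx", "fy", "cx", "cy" (pixels), "k1" (the pictures are not rectified: a ray, as slopes to the right and down, at radius r is drawn at 1 + k1 r^2 times it, then the intrinsics apply), "position" and "rotation" of the camera in the world. Camera axes: x right, y up, looking along -z (the intrinsics and any distortion apply to the point x, -y, -z); pixel columns grow to the right and rows downward; lengths in m; the calibration is good to about 2 mm. A picture is of the moment at which its call begins: read the wrist's pose just before it. camera_info takes no time and is no camera call; for the wrist camera it gives the pose at the moment of the call.
- ticket.close_job(): hands the job in; it is judged then, once.
The state is a dict: "time": time; "joint_positions": joint angles; "qvel": joint speeds; "joint_torque": joint torques, N m; "tool_pos": TCP position; "ee_rot": TCP orientation; "wrist_force": force on the tool from outside, world axes, zero at the start; "wrist_torque": the same for the moment, N m; "width": finger opening in m; "finger_force": force on a finger pad.
Only numpy, scipy, OpenCV 4.12 (cv2) and the standard library are available. Lean on these libraries where they do the work, as an engineer would, in place of code of your own. Each camera call takes 0.05 s, during which the arm holds its last target. There are 200 camera calls.

## Task

Set the square tube that has the welded end plate across the sloping rest, lying flat on the slope and down against its two stop pins, with the ringed spot facing up, and let go of it. Then take the hardness probe from its stand and hold its sprung tip on the middle of the ringed spot, square to the tube's face, pressed lightly so that the tip is pushed in about half-way (never hard down on its stop). Finish still holding the probe there, and leave the other things on the bench where they are.

Things in the scene. Friction and masses are not known exactly. Their poses are not given: they have to be found in the camera images.
- tube_mid (a point): Centre of the work piece, a loose bare-steel square tube, 40 x 40 mm section, 120 mm long, about 0.4 kg, lying on the bench; the point is half-way along and half-way up (20 mm above the underside). x runs along the tube towards its welded end plate, z up out of the ringed face, y across. Centre of mass some 12 mm to +x.
- tube: The same tube as a whole, its origin at the centre of its underside, axes as tube_mid. The steel end plate (5 mm thick, 40 wide, 52 high) covers the +x end, flush with underside and sides, standing 12 mm above the top face. A longer plain tube on the bench is not wanted.
- spot (a point): Middle of the ringed spot: a dark marker ring 18 mm across with a dot at its middle, on the tube's top face, 25 mm from the tube's middle towards the end plate, on the centre line. z points out of the face (axes as the tube's).
- rest_top: Sloping top of a steel rest fixed to the bench. Origin: middle of the sloping face, 70 mm up. Face 50 mm (x, up the slope) by 100 mm (y, level); z square out of it, 0.35 rad (20 deg) from vertical; it falls towards the robot. Two stop pins, 10 mm thick, stand 14 mm out of it at x = -20, y = +-40 mm: a tube against them has its centre line at x = +5 mm.
- rest: The whole rest, origin at the centre of its underside: base plate 100 x 110 x 12 mm, a post, and the sloping top. The tube is laid along the top's y, either way round (plate to +y or -y), its middle within 20 mm of the top's middle; its ends then overhang a little.
- stand: Black plastic block 80 x 80 x 55 mm high fixed to the bench, origin at the centre of its underside, with one upright hole (about 25 mm across, 50 mm deep) in the middle of its top, in which the probe stands loosely.
- probe_mid (a point): Grip point of the loose hardness probe (0.22 kg), on its axis, 45 mm above the shoulder that sits on the stand, so 100 mm above the bench at first. Grey handle 32 x 32 mm square from the shoulder to 75 mm above it, smaller cap to 81 mm; below the shoulder a steel neck 18 mm thick, 24 mm long, then the sprung tip. z up the axis, x and y square to the flats.
- probe: The same probe as a whole, its origin on its axis at the shoulder, 45 mm below probe_mid.
- tip (a point): The very end of the probe's sprung round-nosed tip (9 mm thick), on the axis, 42 mm below the shoulder and 87 mm below probe_mid when out.
- plunger (a joint): How far the sprung tip is pushed in, m: 0 fully out, 0.012 against its stop. The spring gives 1 N at the start of travel and 7 N at 0.012 (0.5 N per mm); half-way is 4 N.
- offcut: Bystander: longer plain square tube 40 x 40 x 170 mm, origin at the centre of its underside, x along it.
- hammer: Bystander: hammer lying on the bench.
- wirebrush: Bystander: brush lying on the bench.
- collar: Bystander: dark steel collar 44 mm across, 20 mm high.
- stopbolt: Bystander: dark steel stop bolt 36 mm across, 52 mm high.
- clamp: Bystander: F-clamp, 260 mm, lying flat.
Not all that is in view belongs to the job. Leave any orange look-alike of the rest alone.

How it is judged:
By the outcome, as a careful person would: the job done as asked, in the order asked, and still so for the second after the job is handed in, while the arm keeps its last pose, push and grip.
It also fails if it takes over 54 s, if anything falls off the work surface, if the arm or the gripper's body presses on something with over 40 N, if the wrist force passes 120 N, or if a joint passes its speed limit or range.

## Working session

There is one attempt and no reset: what is moved stays moved. The work goes in short steps, Python scripts to look and compute and a tool call to move; the robot and the scene stay as the last step left them, time stands still between calls to the robot, and variables do not carry over. Pictures are saved under pics/ and viewed, at most 10 in all, crops included, and the job is handed in when it is done.

Besides the shell and the picture viewer there is one more tool, called in YAML: its name, and indented under it one key for each argument. arm_command: Moves the arm, as the interface text tells. Scaled input: -1 to 1 covers 500 mm each way for a shift and 5 degrees each way for a turn. Its arguments: {"type":"object","properties":{"plan":{"type":"array","items":{"type":"object","properties":{"grip":{"type":"number"},"slide":{"type":"array","items":{"type":"number"}},"spin":{"type":"number"}}}}},"required":["plan"]}

```bash
ls; mkdir -p pics; python3 - <<'E'
from bench import *
import cv2
for n in("scene","top"):
    cv2.imwrite(f"pics/{n}0.png",snapshot(n)[:,:,::-1]); print(n,camera_info(n))
print(sensors.get_obs()); print(camera_info("wrist"))
E
```

```text
pics
scene {'fx': 462.6550276271575, 'fy': 462.6550276271575, 'cx': 321.33104492835946, 'cy': 203.0697562041818, 'k1': 0.02680609170635718, 'position': array([1.08230488, 0.23946011, 1.03566065]), 'rotation': array([0.57686304, 0.01625273, 1.91373208])}
top {'fx': 367.8096890954297, 'fy': 367.8096890954297, 'cx': 321.37132186994864, 'cy': 206.0798981989278, 'k1': -0.06460716165834719, 'position': array([ 0.38203548, -0.00216019,  1.10373269]), 'rotation': array([ 0.13329353,  0.01148643, -1.54994091])}
{'time': 0.1, 'joint_positions': array([ 1.12087489e+00,  8.78855082e-02,  1.37209104e+00, -7.10963379e-06,
        1.68361631e+00, -1.03065756e-01]), 'qvel': array([ 1.16257157e-05, -2.24908593e-03, -2.25403859e-03, -7.43612766e-05,
       -4.17705496e-04,  1.23999065e-03]), 'joint_torque': array([ 3.06529146e-03, -3.41253912e+01, -3.03300190e+01,  7.18983798e-02,
        3.04402225e-02, -7.60109288e-05]), 'tool_pos': array([0.18676108, 0.51684351, 0.2294249 ]), 'ee_rot': array([-3.13960234e+00, -1.98758814e-04,  2.79473598e+00]), 'wrist_force': array([0.14167898, 0.68146176, 0.01776668]), 'wrist_torque': array([0.05777889, 0.06151022, 0.04065139]), 'finger_force': 0.0, 'width': 0.09406337199021929}
{'fx': 359.17713106269326, 'fy': 359.17713106269326, 'cx': 322.94957669038854, 'cy': 204.9731286976556, 'k1': -0.06388243293372184, 'position': array([0.10682775, 0.54733569, 0.38266807]), 'rotation': array([-0.29393386,  0.00149928,  1.22380915])}
```

View pics/top0.png

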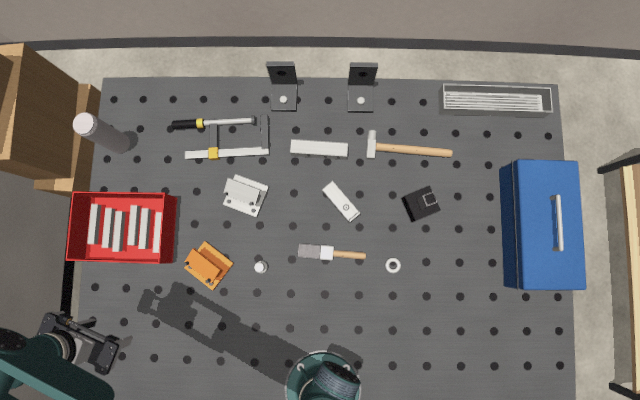

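View pics/scene0.png

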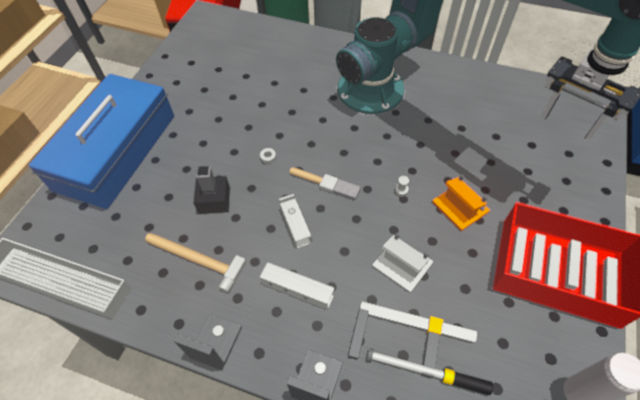

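The tube is at top (341,201), showing the ring; the plain offcut is at (320,148). The grey rest is at (245,195), with its orange look-alike at (208,265). The stand and probe are at (421,203). I'll enlarge these to confirm.

```bash
python3 - <<'E'
import cv2,numpy as np
t=cv2.imread("pics/top0.png");s=cv2.imread("pics/scene0.png")
def c(im,x,y,w=66):
    o=cv2.resize(im[y:y+w,x:x+w],(264,264),interpolation=cv2.INTER_CUBIC)
    for k in range(0,w,10):
        L=8 if k%20 else 14
        cv2.line(o,(k*4,0),(k*4,L),(0,255,255),1);cv2.line(o,(0,k*4),(L,k*4),(0,255,255),1)
    return o
m=np.vstack([np.hstack([c(t,212,162),c(t,310,170),c(t,390,170)]),np.hstack([c(s,370,230),c(s,265,188),c(s,180,155)])])
cv2.imwrite("pics/crop0.png",m)
E
```

```text
(no output)
```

View pics/crop0.png

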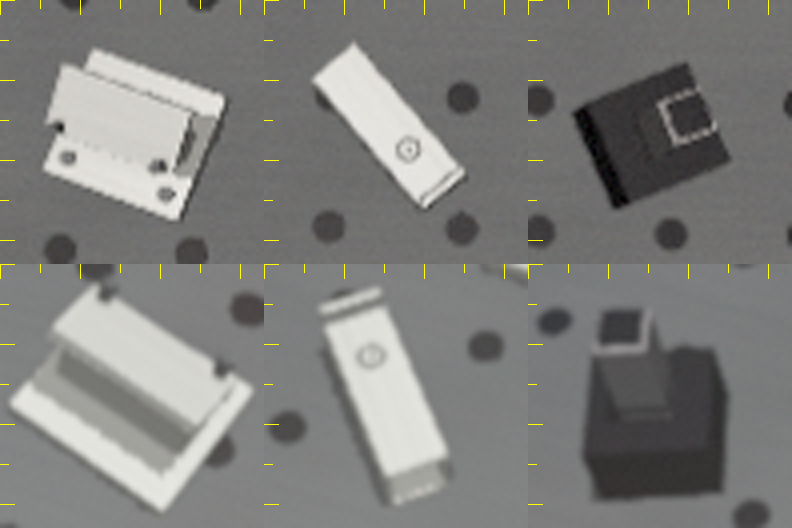

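Crop: the ringed tube with its plate is confirmed (ring at top (346,207) and scene (292,211)), and the ring already faces up. The grey rest's pins are at top (226,194) and (251,204). The probe handle's top is at top (430,199) and scene (204,171). Next I'll fit poses to both views.

```bash
cat > h.py <<'E'
import numpy as np
from scipy.optimize import least_squares
from scipy.spatial.transform import Rotation as R
from bench import *
def proj(ci,P):
    p=R.from_euler('xyz',ci['rotation']).inv().apply(np.atleast_2d(P)-ci['position'])
    u=np.c_[p[:,0],-p[:,1]]/-p[:,2:3]
    u=u*(1+ci['k1']*(u**2).sum(1,keepdims=True))
    return u*[ci['fx'],ci['fy']]+[ci['cx'],ci['cy']]
def fit(obs,x0,cis):
    # obs: {cam:[(obj xyz mm),(px)]}
    def f(x):
        r=[]
        for c,l in obs.items():
            P=np.array([a for a,_ in l])/1000.
            W=R.from_euler('z',x[2]).apply(P)+[x[0],x[1],0]
            r.append((proj(cis[c],W)-np.array([b for _,b in l])).ravel())
        return np.concatenate(r)
    s=least_squares(f,x0,loss='soft_l1'); return s.x,np.round(f(s.x).reshape(-1,2),1).tolist()
E
python3 - <<'E'
from h import *
ci={c:camera_info(c) for c in("top","scene")}
c,s=np.cos(.35),np.sin(.35)
T=lambda x,y,z:(c*x-s*z,y,70+s*x+c*z)
rest={"top":[((50,-55,12),(268.2,186.2)),((-50,-55,12),(257,217)),((-50,55,12),(223,204)),((50,55,12),(235.7,174.5)),(T(-20,40,14),(226.5,193.7)),(T(-20,-40,14),(251.5,203.7)),(T(25,50,0),(227.7,178.2)),(T(25,-50,0),(259.5,190.2))],
"scene":[((50,-55,12),(372.5,265.2)),((50,55,12),(410.7,291.5)),((-50,55,12),(433,261)),(T(-20,-40,14),(395.7,237.2)),(T(-20,40,14),(425.5,256)),(T(25,-50,0),(383.2,246.5)),(T(25,50,0),(419.2,271))]}
tube={"top":[((-60,20,40),(332.2,180.7)),((-60,-20,40),(322.2,189.5)),((65,20,52),(360,213)),((65,-20,52),(350.2,222)),((25,0,40),(346,207.2))],
"scene":[((25,0,40),(291.7,210.7)),((-60,20,40),(295.7,239.7)),((-60,-20,40),(311,236.2)),((65,20,52),(278.5,196.7)),((65,-20,52),(294,194.5))]}
tube2={k:[((a[0]-5*(a[0]==65),*a[1:]),b) for a,b in v] for k,v in tube.items()}
H=130
pr={"top":[((16,16,H),(422.5,195)),((16,-16,H),(433.7,192.5)),((-16,-16,H),(437.5,202.5)),((-16,16,H),(426,205.7))],
"scene":[((-16,-16,H),(198.2,166.5)),((-16,16,H),(210.7,166.5)),((16,16,H),(209.5,175.7)),((16,-16,H),(196.2,177))]}
st={"top":[((40,-40,55),(429.7,185.7)),((-40,-40,55),(440.5,210)),((40,40,55),(405.5,196)),((-40,40,55),(416.2,220.5))]}
for n,o,x in(("rest",rest,[.5,.2,-.3]),("tube",tube,[.45,-.05,-2.5]),("tube60",tube2,[.45,-.05,-2.5]),("probe",pr,[.45,-.25,0.2]),("stand",st,[.45,-.25,.4])):
    print(n,*fit(o,x,ci))
E
```

```text
rest [ 0.55925125  0.2432167  -0.3258061 ] [[0.2, -1.1], [-0.5, -1.0], [-0.2, -0.2], [-0.8, -1.3], [-1.7, 0.0], [-0.8, -0.6], [-0.2, -1.0], [0.3, -1.4], [-0.9, -0.3], [-0.3, -0.2], [-0.4, -0.3], [1.1, -3.0], [0.6, -3.1], [-1.1, -1.0], [-0.0, -1.2]]
tube [ 0.54152083 -0.04144326 -2.43065191] [[0.1, 0.1], [-0.4, -0.1], [0.1, -0.2], [-0.7, -0.3], [-0.4, -0.0], [-0.0, -0.5], [-0.4, 0.5], [-0.4, -1.3], [0.3, 1.2], [-0.4, -1.4]]
tube60 [ 0.54053707 -0.04246343 -2.42506473] [[0.3, 0.5], [-0.1, 0.3], [-0.6, -1.2], [-1.4, -1.4], [0.0, 0.3], [-0.3, -0.9], [-0.5, -0.0], [-0.5, -1.9], [0.6, 2.3], [-0.1, -0.3]]
probe [ 0.53803054 -0.27803155  0.33501756] [[-0.6, -0.1], [-0.7, -1.2], [-0.4, -0.1], [-0.0, 0.4], [-0.4, -0.7], [0.0, -0.8], [-0.6, 0.5], [-0.4, -0.8]]
stand [ 0.53709369 -0.28022878  0.41302801] [[0.0, -0.5], [0.8, 0.4], [-0.7, -0.4], [-0.0, 0.5]]
```

```bash
cat >> h.py <<'E'
def plan(target,yaw,n,grip=-1,p0=None,y0=None):
    o=sensors.get_obs(); p=np.array(o['tool_pos'] if p0 is None else p0); y=o['ee_rot'][2] if y0 is None else y0
    t=np.array(target); dy=(yaw-y+np.pi)%(2*np.pi)-np.pi; 
    for i in range(n):
        ya=y; d=(t-p)/(n-i)
        sx=d[0]*np.cos(ya)+d[1]*np.sin(ya); sy=d[0]*np.sin(ya)-d[1]*np.cos(ya)
        a=np.round(np.array([sx,sy,-d[2]])/.5,3); sp=round(-np.degrees(dy/n)/5,3)
        print('{"grip":%g,"slide":[%g,%g,%g],"spin":%g},'%(grip,*a,sp))
        a=a*.5; p=p+[a[0]*np.cos(ya)+a[1]*np.sin(ya),a[0]*np.sin(ya)-a[1]*np.cos(ya),-a[2]]; y+=np.radians(-sp*5)
E
python3 -c "
from h import *
plan([.5324,-.0493,.2],.711,24)"
```

```text
{"grip":-1,"slide":[-0.043,-0.035,0.002],"spin":0.995},
{"grip":-1,"slide":[-0.046,-0.031,0.002],"spin":0.995},
{"grip":-1,"slide":[-0.048,-0.027,0.002],"spin":0.995},
{"grip":-1,"slide":[-0.051,-0.022,0.003],"spin":0.995},
{"grip":-1,"slide":[-0.052,-0.018,0.002],"spin":0.995},
{"grip":-1,"slide":[-0.054,-0.013,0.003],"spin":0.995},
{"grip":-1,"slide":[-0.055,-0.008,0.002],"spin":0.995},
{"grip":-1,"slide":[-0.055,-0.004,0.003],"spin":0.995},
{"grip":-1,"slide":[-0.055,0.001,0.002],"spin":0.995},
{"grip":-1,"slide":[-0.055,0.006,0.003],"spin":0.995},
{"grip":-1,"slide":[-0.054,0.011,0.002],"spin":0.995},
{"grip":-1,"slide":[-0.053,0.015,0.003],"spin":0.995},
{"grip":-1,"slide":[-0.052,0.02,0.002],"spin":0.995},
{"grip":-1,"slide":[-0.05,0.024,0.003],"spin":0.995},
{"grip":-1,"slide":[-0.047,0.028,0.002],"spin":0.995},
{"grip":-1,"slide":[-0.045,0.032,0.003],"spin":0.995},
{"grip":-1,"slide":[-0.042,0.036,0.002],"spin":0.995},
{"grip":-1,"slide":[-0.038,0.04,0.003],"spin":0.995},
{"grip":-1,"slide":[-0.035,0.043,0.002],"spin":0.995},
{"grip":-1,"slide":[-0.031,0.046,0.003],"spin":0.995},
{"grip":-1,"slide":[-0.027,0.048,0.002],"spin":0.995},
{"grip":-1,"slide":[-0.023,0.05,0.003],"spin":0.995},
{"grip":-1,"slide":[-0.018,0.052,0.002],"spin":0.995},
{"grip":-1,"slide":[-0.013,0.054,0.003],"spin":0.995},
```

arm_command:
  plan:
    - {"grip":-1,"slide":[-0.043,-0.035,0.002],"spin":1}
    - {"grip":-1,"slide":[-0.046,-0.031,0.002],"spin":1}
    - {"grip":-1,"slide":[-0.048,-0.027,0.002],"spin":1}
    - {"grip":-1,"slide":[-0.051,-0.022,0.003],"spin":1}
    - {"grip":-1,"slide":[-0.052,-0.018,0.002],"spin":1}
    - {"grip":-1,"slide":[-0.054,-0.013,0.003],"spin":1}
    - {"grip":-1,"slide":[-0.055,-0.008,0.002],"spin":1}
    - {"grip":-1,"slide":[-0.055,-0.004,0.003],"spin":1}
    - {"grip":-1,"slide":[-0.055,0.001,0.002],"spin":1}
    - {"grip":-1,"slide":[-0.055,0.006,0.003],"spin":1}

```text
time: 1.35
tool_pos: [0.3307, 0.2799, 0.218]
ee_rot: [-3.141, 0.0, 1.919]
wrist_force: [1.2, 0.0, -0.3]
width: 0.0936
finger_force: 0.0
```

arm_command:
  plan:
    - {"grip":-1,"slide":[-0.054,0.011,0.002],"spin":1}
    - {"grip":-1,"slide":[-0.053,0.015,0.003],"spin":1}
    - {"grip":-1,"slide":[-0.052,0.02,0.002],"spin":1}
    - {"grip":-1,"slide":[-0.05,0.024,0.003],"spin":1}
    - {"grip":-1,"slide":[-0.047,0.028,0.002],"spin":1}
    - {"grip":-1,"slide":[-0.045,0.032,0.003],"spin":1}
    - {"grip":-1,"slide":[-0.042,0.036,0.002],"spin":1}
    - {"grip":-1,"slide":[-0.038,0.04,0.003],"spin":1}
    - {"grip":-1,"slide":[-0.035,0.043,0.002],"spin":1}
    - {"grip":-1,"slide":[-0.031,0.046,0.003],"spin":1}

```text
time: 2.6
tool_pos: [0.4731, 0.0433, 0.2054]
ee_rot: [-3.141, 0.0, 1.046]
wrist_force: [-0.2, -0.1, -0.7]
width: 0.0942
finger_force: 0.0
```

arm_command:
  plan:
    - {"grip":-1,"slide":[-0.027,0.048,0.002],"spin":1}
    - {"grip":-1,"slide":[-0.023,0.05,0.003],"spin":1}
    - {"grip":-1,"slide":[-0.018,0.052,0.002],"spin":1}
    - {"grip":-1,"slide":[-0.013,0.054,0.003],"spin":0.9}
    - {"grip":-1,"slide":[0,0,0],"spin":0}

```text
time: 3.22
tool_pos: [0.5298, -0.0517, 0.1998]
ee_rot: [-3.14, 0.001, 0.707]
wrist_force: [-0.1, -0.0, 0.8]
width: 0.0943
finger_force: 0.0
```

```bash
python3 - <<'E'
from h import *
import cv2
c=camera_info("wrist"); im=snapshot("wrist")[:,:,::-1]; cv2.imwrite("pics/w1.png",cv2.resize(im,(800,500)))
o=sensors.get_obs();print(o['tool_pos'],o['ee_rot'],o['time']);print(c['position'],c['rotation'])
x,y,a=.5415,-.0414,-2.431
P=R.from_euler('z',a).apply(np.array([(-60,20,40),(-60,-20,40),(25,0,40),(65,20,52),(65,-20,52)])/1000.)+[x,y,0]
print(np.round(proj(c,P)*1.25,1).tolist())
E
```

```text
[ 0.52943426 -0.05068709  0.20009199] [-3.13959009e+00  8.64245952e-04  7.08896190e-01] 3.275
[0.59450423 0.00479732 0.35292677] [-0.29496387  0.00186571 -0.86367083]
[[434.8, 136.3], [375.7, 136.5], [405.5, 256.5], [433.1, 313.7], [378.3, 313.8]]
```

View pics/w1.png

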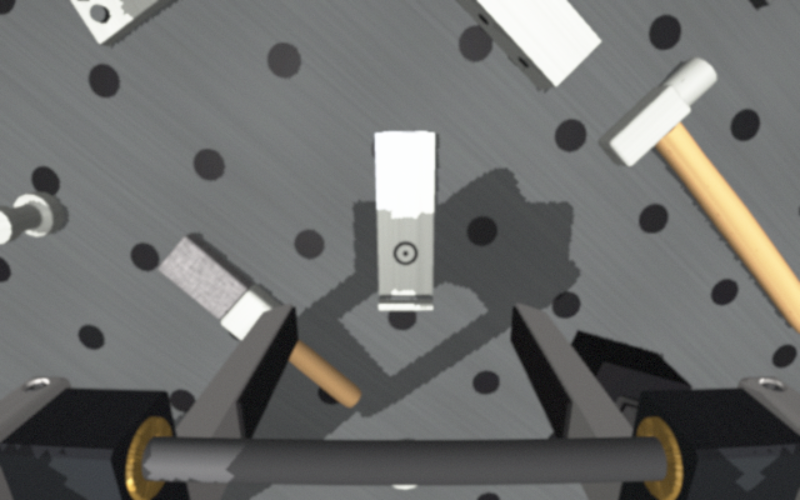

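The ring is at wrist (405,253) with the tube's flanks upright in the frame, so the tube is centred between the fingers; it sits about 3 mm further along tool x than fitted. Going down to grasp.

arm_command:
  plan:
    - {"grip":-1,"slide":[0.012,0.002,0.08],"spin":0}
    - {"grip":-1,"slide":[0,0,0.1],"spin":0}
    - {"grip":-1,"slide":[0,0,0.1],"spin":0}
    - {"grip":-1,"slide":[0,0,0.056],"spin":0}
    - {"grip":1,"slide":[0,0,0],"spin":0}
    - {"grip":1,"slide":[0,0,0],"spin":0}
    - {"grip":1,"slide":[0,0,0],"spin":0}
    - {"grip":1,"slide":[0,0,0],"spin":0}
    - {"grip":1,"slide":[0,0,0],"spin":0}
    - {"grip":1,"slide":[0,0,0],"spin":0}

```text
time: 4.53
tool_pos: [0.5353, -0.0476, 0.0333]
ee_rot: [3.141, -0.0, 0.709]
wrist_force: [0.2, -1.0, 2.3]
width: 0.0397
finger_force: 30.0
```

```bash
python3 -c "
from h import *
plan([.5353,-.0476,.23],.709,4,1)
plan([.5583,.2308,.25],1.245,9,1,[.5353,-.0476,.23])"
```

```text
{"grip":1,"slide":[-0,0,-0.098],"spin":0},
{"grip":1,"slide":[-0,0,-0.098],"spin":0},
{"grip":1,"slide":[-0,0,-0.099],"spin":0},
{"grip":1,"slide":[-0,0,-0.098],"spin":0},
{"grip":1,"slide":[0.044,-0.044,-0.004],"spin":-0.682},
{"grip":1,"slide":[0.047,-0.041,-0.004],"spin":-0.682},
{"grip":1,"slide":[0.049,-0.038,-0.005],"spin":-0.682},
{"grip":1,"slide":[0.051,-0.035,-0.004],"spin":-0.682},
{"grip":1,"slide":[0.053,-0.032,-0.005],"spin":-0.682},
{"grip":1,"slide":[0.055,-0.029,-0.004],"spin":-0.682},
{"grip":1,"slide":[0.057,-0.025,-0.005],"spin":-0.682},
{"grip":1,"slide":[0.058,-0.022,-0.004],"spin":-0.682},
{"grip":1,"slide":[0.059,-0.018,-0.005],"spin":-0.682},
```

arm_command:
  plan:
    - {"grip":1,"slide":[0,0,-0.05],"spin":0}
    - {"grip":1,"slide":[0,0,-0.098],"spin":0}
    - {"grip":1,"slide":[0,0,-0.098],"spin":0}
    - {"grip":1,"slide":[0,0,-0.098],"spin":0}
    - {"grip":1,"slide":[0,0,-0.05],"spin":0}

```text
time: 5.15
tool_pos: [0.5353, -0.0474, 0.232]
ee_rot: [3.14, -0.002, 0.709]
wrist_force: [0.9, -0.4, -5.0]
width: 0.0395
finger_force: 30.0
```

arm_command:
  plan:
    - {"grip":1,"slide":[0.044,-0.044,-0.004],"spin":-0.682}
    - {"grip":1,"slide":[0.047,-0.041,-0.004],"spin":-0.682}
    - {"grip":1,"slide":[0.049,-0.038,-0.005],"spin":-0.682}
    - {"grip":1,"slide":[0.051,-0.035,-0.004],"spin":-0.682}
    - {"grip":1,"slide":[0.053,-0.032,-0.005],"spin":-0.682}
    - {"grip":1,"slide":[0.055,-0.029,-0.004],"spin":-0.682}
    - {"grip":1,"slide":[0.057,-0.025,-0.005],"spin":-0.682}
    - {"grip":1,"slide":[0.058,-0.022,-0.004],"spin":-0.682}
    - {"grip":1,"slide":[0.059,-0.018,-0.005],"spin":-0.682}
    - {"grip":1,"slide":[0,0,0],"spin":0}

```text
time: 6.4
tool_pos: [0.5574, 0.2328, 0.2477]
ee_rot: [-3.138, 0.002, 1.248]
wrist_force: [-0.4, 0.1, -4.5]
width: 0.0399
finger_force: 30.0
```

```bash
python3 - <<'E'
from h import *
import cv2
o=sensors.get_obs()
c=camera_info("wrist"); im=snapshot("wrist")[:,:,::-1]; cv2.imwrite("pics/w2.png",cv2.resize(im,(800,500)))
print(o['tool_pos'],o['ee_rot'],o['time'],o['width'])
cs,s=np.cos(.35),np.sin(.35)
T=lambda x,y,z:(cs*x-s*z,y,70+s*x+cs*z)
P=R.from_euler('z',-.3258).apply(np.array([(50,-55,12),(-50,-55,12),(-50,55,12),(50,55,12),T(25,50,0),T(25,-50,0),T(-25,50,0),T(-25,-50,0),T(-20,40,14),T(-20,-40,14)])/1000.)+[.5593,.2432,0]
print(np.round(proj(c,P)*1.25,1).tolist())
tp=o['tool_pos'];y=o['ee_rot'][2]
Q=np.array([(72,-20,7),(72,20,7),(-13,0,7)])/1000. # tube pts in tool (x, y, up)
E=np.c_[np.cos(y)*Q[:,0]+np.sin(y)*Q[:,1],np.sin(y)*Q[:,0]-np.cos(y)*Q[:,1],Q[:,2]]+tp
print("tube -x end top, ring",np.round(proj(c,E)*1.25,1).tolist())
E
```

```text
[0.55736071 0.23278074 0.2477172 ] [-3.13806074e+00  1.60358828e-03  1.24786373e+00] 6.4 0.03993409970098683
[[458.2, 269.6], [348.8, 269.2], [344.7, 146.0], [462.9, 146.3], [436.8, 158.5], [433.7, 291.0], [372.0, 156.5], [374.1, 283.0], [370.6, 172.2], [372.5, 277.5]]
tube -x end top, ring [[343.3, 166.8], [467.6, 166.9], [405.2, 395.2]]
```

View pics/w2.png

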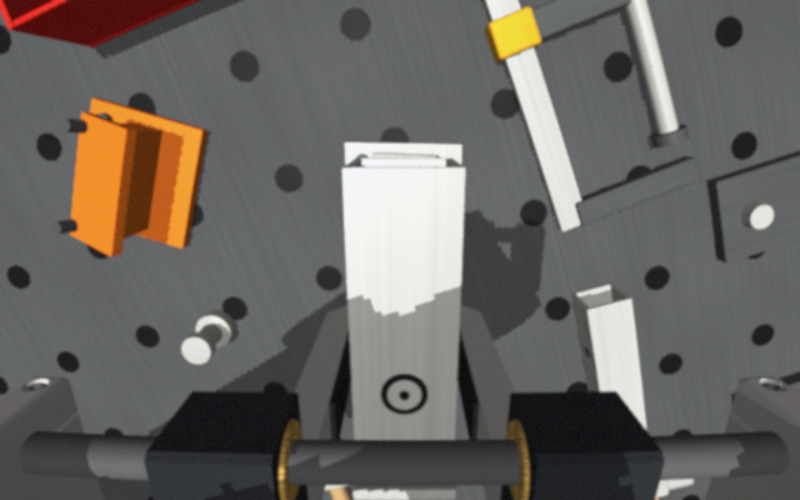

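Tube end corners at (342,167) and (466,167), and rest base corners at (344,143) and (462,143), agree with the fit to about 1 mm across. Lowering.

arm_command:
  plan:
    - {"grip":1,"slide":[0.003,0.002,0.08],"spin":0}
    - {"grip":1,"slide":[0,0,0.08],"spin":0}
    - {"grip":1,"slide":[0,0,0.06],"spin":0}
    - {"grip":1,"slide":[0,0,0.036],"spin":0}
    - {"grip":1,"slide":[0,0,0.004],"spin":0}
    - {"grip":1,"slide":[0,0,0],"spin":0}

```text
time: 7.2
tool_pos: [0.5604, 0.232, 0.1213]
ee_rot: [3.14, -0.001, 1.244]
wrist_force: [0.5, -0.2, -4.0]
width: 0.0399
finger_force: 30.0
```

arm_command:
  plan:
    - {"grip":1,"slide":[0,0,0.003],"spin":0}
    - {"grip":1,"slide":[0,0,0.001],"spin":0}

```text
time: 7.45
tool_pos: [0.5601, 0.2322, 0.1191]
ee_rot: [3.14, -0.001, 1.245]
wrist_force: [0.3, 0.6, -4.6]
width: 0.0397
finger_force: 30.0
```

arm_command:
  plan:
    - {"grip":1,"slide":[0,-0.003,0.004],"spin":0}
    - {"grip":1,"slide":[0,0,0.003],"spin":0}
    - {"grip":1,"slide":[0,0,0.003],"spin":0}
    - {"grip":1,"slide":[0,0,0],"spin":0}

```text
time: 7.95
tool_pos: [0.558, 0.2325, 0.1127]
ee_rot: [-3.141, 0.0, 1.245]
wrist_force: [0.0, -0.3, -5.7]
width: 0.0399
finger_force: 30.0
```

arm_command:
  plan:
    - {"grip":1,"slide":[0,0,0.002],"spin":0}
    - {"grip":1,"slide":[0,0,0.001],"spin":0}

```text
time: 8.2
tool_pos: [0.5583, 0.2325, 0.1118]
ee_rot: [3.141, -0.0, 1.245]
wrist_force: [-1.1, -0.4, -3.4]
width: 0.0396
finger_force: 30.0
```

arm_command:
  plan:
    - {"grip":1,"slide":[0,0,0.002],"spin":0}
    - {"grip":1,"slide":[0,0,0],"spin":0}

```text
time: 8.45
tool_pos: [0.5583, 0.2326, 0.1117]
ee_rot: [3.141, -0.001, 1.245]
wrist_force: [-2.5, -0.4, 2.4]
width: 0.04
finger_force: 30.0
```

Contact exactly at the predicted height. I'll release gradually.

arm_command:
  plan:
    - {"grip":0.0,"slide":[0,0,0],"spin":0}
    - {"grip":0.0,"slide":[0,0,0],"spin":0}
    - {"grip":-0.15,"slide":[0,0,0],"spin":0}
    - {"grip":-0.15,"slide":[0,0,0],"spin":0}
    - {"grip":-0.3,"slide":[0,0,0],"spin":0}
    - {"grip":-0.3,"slide":[0,0,0],"spin":0}

```text
time: 9.2
tool_pos: [0.5581, 0.2325, 0.1104]
ee_rot: [-3.141, -0.0, 1.245]
wrist_force: [-2.3, -0.2, -1.2]
width: 0.0608
finger_force: 0.7
```

```bash
python3 - <<'E'
from h import *
import cv2
a=snapshot("scene")[:,:,::-1][190:310,340:460]; b=snapshot("wrist")[:,:,::-1]
cv2.imwrite("pics/p1.png",np.hstack([cv2.resize(a,(400,400),interpolation=cv2.INTER_CUBIC),b[0:400,160:560]]))
E
```

```text
(no output)
```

View pics/p1.png

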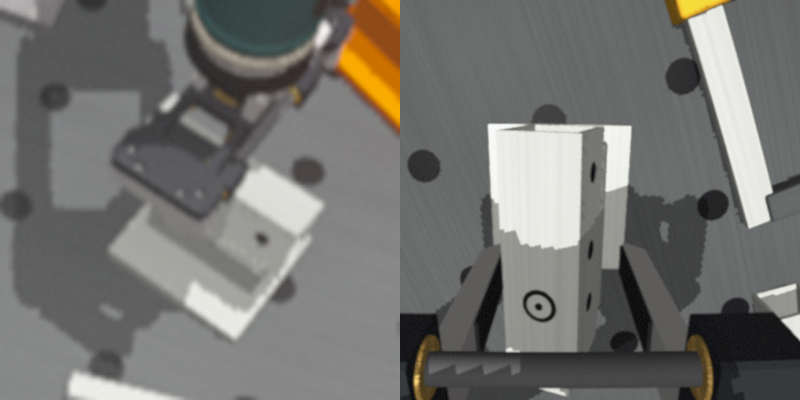

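The tube has rolled face-down onto the slope, still leaning on the down-slope finger; the ring is visible at (540,306). Next I push it gently down the slope onto the pins with the up-slope finger.

arm_command:
  plan:
    - {"grip":-0.3,"slide":[0,-0.004,0],"spin":0}
    - {"grip":-0.3,"slide":[0,-0.004,0],"spin":0}
    - {"grip":-0.3,"slide":[0,-0.004,0],"spin":0}
    - {"grip":-0.3,"slide":[0,-0.004,0],"spin":0}
    - {"grip":-0.3,"slide":[0,0,0],"spin":0}

```text
time: 9.93
tool_pos: [0.5505, 0.2351, 0.1106]
ee_rot: [3.141, -0.0, 1.245]
wrist_force: [0.2, -0.2, 0.1]
width: 0.0608
finger_force: 0.0
```

arm_command:
  plan:
    - {"grip":-0.3,"slide":[0,-0.003,0],"spin":0}
    - {"grip":-0.3,"slide":[0,-0.002,0],"spin":0}

```text
time: 10.18
tool_pos: [0.5482, 0.2359, 0.1105]
ee_rot: [-3.142, -0.0, 1.245]
wrist_force: [-0.3, -0.2, -0.0]
width: 0.0611
finger_force: 0.0
```

arm_command:
  plan:
    - {"grip":-0.3,"slide":[0,-0.002,0],"spin":0}
    - {"grip":-0.3,"slide":[0,-0.002,0],"spin":0}

```text
time: 10.42
tool_pos: [0.5463, 0.2365, 0.1105]
ee_rot: [3.142, -0.0, 1.245]
wrist_force: [0.3, -0.2, -0.5]
width: 0.061
finger_force: 0.0
```

arm_command:
  plan:
    - {"grip":-0.3,"slide":[0,-0.002,0],"spin":0}
    - {"grip":-0.3,"slide":[0,0,0],"spin":0}

```text
time: 10.68
tool_pos: [0.5457, 0.2366, 0.1106]
ee_rot: [3.141, -0.0, 1.245]
wrist_force: [0.8, -1.3, -0.4]
width: 0.0609
finger_force: 0.6
```

arm_command:
  plan:
    - {"grip":-0.3,"slide":[0,-0.002,0],"spin":0}
    - {"grip":-0.3,"slide":[0,0,0],"spin":0}

```text
time: 10.92
tool_pos: [0.5453, 0.2368, 0.1108]
ee_rot: [3.139, -0.0, 1.244]
wrist_force: [3.8, -1.6, -0.7]
width: 0.0612
finger_force: 1.8
```

arm_command:
  plan:
    - {"grip":-0.3,"slide":[0,-0.002,0],"spin":0}
    - {"grip":-0.3,"slide":[0,0,0],"spin":0}

```text
time: 11.18
tool_pos: [0.545, 0.2369, 0.1112]
ee_rot: [3.138, -0.001, 1.244]
wrist_force: [5.4, -3.5, 0.7]
width: 0.0612
finger_force: 2.6
```

arm_command:
  plan:
    - {"grip":-0.3,"slide":[0,0.008,0],"spin":0}
    - {"grip":-0.3,"slide":[0,0.012,0],"spin":0}
    - {"grip":-0.3,"slide":[0,0,-0.06],"spin":0}
    - {"grip":-1,"slide":[0,0,-0.1],"spin":0}
    - {"grip":-1,"slide":[-0.08,-0.02,-0.1],"spin":0}
    - {"grip":-1,"slide":[-0.12,-0.02,-0.02],"spin":0}
    - {"grip":-1,"slide":[0,0,0],"spin":0}

```text
time: 12.05
tool_pos: [0.5019, 0.1453, 0.2508]
ee_rot: [3.14, -0.001, 1.242]
wrist_force: [0.3, 0.9, 0.4]
width: 0.0936
finger_force: 0.0
```

```bash
python3 - <<'E'
from h import *
import cv2
a=snapshot("scene")[:,:,::-1][200:300,360:460]; o=sensors.get_obs();c=camera_info("wrist");b=snapshot("wrist")[:,:,::-1];
np.save("w3.npy",b)
cv2.imwrite("pics/p2.png",np.hstack([cv2.resize(a,(300,300),interpolation=cv2.INTER_CUBIC),cv2.resize(b[150:350,200:500],(450,300))]))
print(o['tool_pos'],o['ee_rot'])
cs,s=np.cos(.35),np.sin(.35)
T=lambda x,y,z:(cs*x-s*z,y,70+s*x+cs*z)
P=R.from_euler('z',-.3258).apply(np.array([T(5,-25,40),T(-15,60,40),T(25,60,40),T(25,60,0),T(25,-65,52),T(-15,-65,52),(50,55,12),(50,-55,12),(-50,55,12)])/1000.)+[.5593,.2432,0]
print(np.round((proj(c,P)-[200,150])*1.5+[300,0],1).tolist())
print(np.round((proj(camera_info("scene"),P)-[360,200])*3+1,1).tolist())
E
```

```text
[0.50239281 0.14662586 0.24952139] [ 3.14108506e+00 -1.65626856e-03  1.24297565e+00]
[[511.7, -76.3], [475.2, -249.7], [553.3, -258.1], [569.9, -236.1], [541.2, 4.6], [468.6, 0.9], [594.1, -199.8], [587.0, -33.4], [444.0, -200.2]]
[[122.7, 106.4], [231.7, 154.7], [208.6, 182.5], [190.0, 217.9], [70.2, 79.6], [95.9, 55.3], [152.2, 274.9], [35.9, 195.7], [218.9, 183.1]]
```

View pics/p2.png

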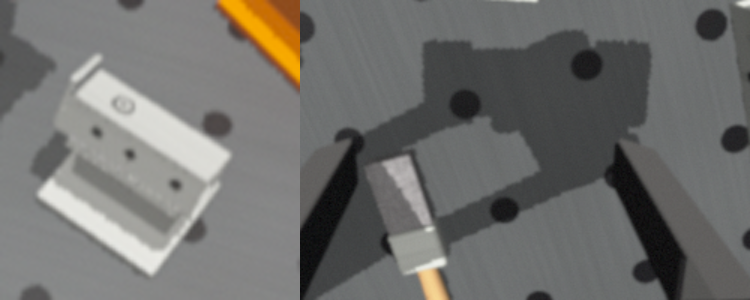

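The scene crop shows the tube lying flat on the slope: ring at (122,103) against a predicted (123,106), end corners within about 1 mm, and the wrist crop missed it. Seated and released. Now to the probe.

```bash
python3 -c "
from h import *
plan([.538,-.278,.25],1.906,13,-1)"
```

```text
{"grip":-1,"slide":[-0.06,0.026,-0],"spin":-0.583},
{"grip":-1,"slide":[-0.062,0.023,-0],"spin":-0.583},
{"grip":-1,"slide":[-0.063,0.02,-0],"spin":-0.583},
{"grip":-1,"slide":[-0.063,0.017,-0],"spin":-0.583},
{"grip":-1,"slide":[-0.064,0.013,-0],"spin":-0.583},
{"grip":-1,"slide":[-0.065,0.01,-0],"spin":-0.583},
{"grip":-1,"slide":[-0.065,0.007,-0],"spin":-0.583},
{"grip":-1,"slide":[-0.066,0.004,-0],"spin":-0.583},
{"grip":-1,"slide":[-0.066,0,-0.001],"spin":-0.583},
{"grip":-1,"slide":[-0.065,-0.003,-0],"spin":-0.583},
{"grip":-1,"slide":[-0.065,-0.007,-0.001],"spin":-0.583},
{"grip":-1,"slide":[-0.065,-0.01,-0],"spin":-0.583},
{"grip":-1,"slide":[-0.065,-0.013,-0.001],"spin":-0.583},
```

arm_command:
  plan:
    - {"grip":-1,"slide":[-0.06,0.026,0],"spin":-0.583}
    - {"grip":-1,"slide":[-0.062,0.023,0],"spin":-0.583}
    - {"grip":-1,"slide":[-0.063,0.02,0],"spin":-0.583}
    - {"grip":-1,"slide":[-0.063,0.017,0],"spin":-0.583}
    - {"grip":-1,"slide":[-0.064,0.013,0],"spin":-0.583}
    - {"grip":-1,"slide":[-0.065,0.01,0],"spin":-0.583}
    - {"grip":-1,"slide":[-0.065,0.007,0],"spin":-0.583}
    - {"grip":-1,"slide":[-0.066,0.004,0],"spin":-0.583}
    - {"grip":-1,"slide":[-0.066,0,0],"spin":-0.583}
    - {"grip":-1,"slide":[-0.065,-0.003,0],"spin":-0.583}

```text
time: 13.4
tool_pos: [0.5313, -0.1798, 0.2468]
ee_rot: [-3.14, -0.003, 1.757]
wrist_force: [-0.2, -0.2, -1.2]
width: 0.0935
finger_force: 0.0
```

arm_command:
  plan:
    - {"grip":-1,"slide":[-0.065,-0.007,0],"spin":-0.583}
    - {"grip":-1,"slide":[-0.065,-0.01,0],"spin":-0.583}
    - {"grip":-1,"slide":[-0.065,-0.013,0],"spin":-0.583}
    - {"grip":-1,"slide":[0,0,0],"spin":0}

```text
time: 13.9
tool_pos: [0.539, -0.2792, 0.246]
ee_rot: [-3.14, -0.004, 1.905]
wrist_force: [-0.0, 0.4, 0.3]
width: 0.0938
finger_force: 0.0
```

```bash
python3 - <<'E'
from h import *
import cv2
o=sensors.get_obs();c=camera_info("wrist");b=snapshot("wrist")[:,:,::-1].copy()
print(o['tool_pos'],o['ee_rot'])
q=np.array([(16,16),(16,-16),(-16,-16),(-16,16)])/1000
P=R.from_euler('z',.335).apply(np.c_[q,[.13]*4])+[.538,-.278,0]
p=proj(c,P);print(p.round(1).tolist()); x,y=p.mean(0).astype(int)
S=R.from_euler('z',.413).apply(np.c_[q*2.5,[.055]*4])+[.538,-.279,0]
print("stand",proj(c,S).round(1).tolist())
k=b[y-75:y+75,x-90:x+90]; cv2.imwrite("pics/p3.png",cv2.resize(k,(720,600),interpolation=cv2.INTER_CUBIC)); print("origin",x-90,y-75)
E
```

```text
[ 0.53903952 -0.27915785  0.2459763 ] [-3.13960016 -0.0035599   1.90467851]
[[342.7, 189.8], [342.1, 228.7], [302.1, 228.7], [301.4, 189.9]]
stand [[360.5, 144.1], [364.4, 223.0], [286.2, 228.8], [277.2, 150.7]]
origin 232 134
```

View pics/p3.png

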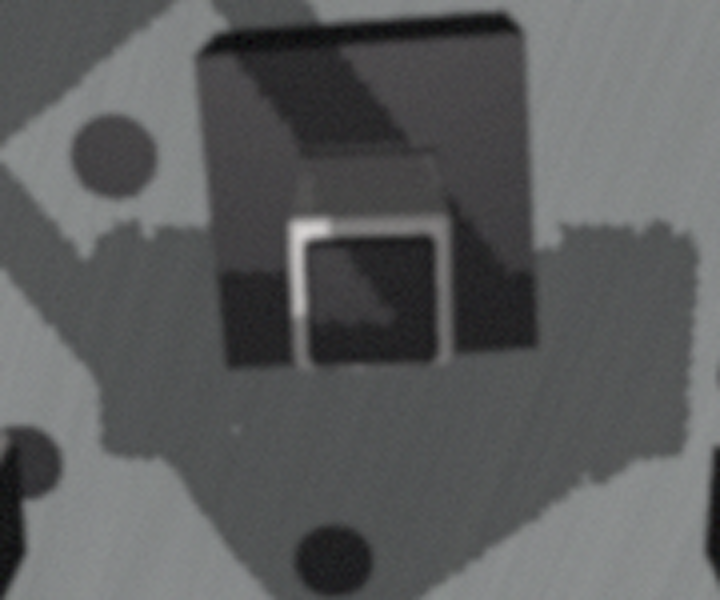

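Handle outline: columns 304–345, rows 188–226 in wrist pixels, square to the gripper and within about 2 mm of the prediction. I'll descend and grip.

arm_command:
  plan:
    - {"grip":-1,"slide":[0.001,0.002,0.08],"spin":0}
    - {"grip":-1,"slide":[0,0,0.1],"spin":0}
    - {"grip":-1,"slide":[0,0,0.08],"spin":0}
    - {"grip":-1,"slide":[0,0,0.02],"spin":0}
    - {"grip":1,"slide":[0,0,0],"spin":0}
    - {"grip":1,"slide":[0,0,0],"spin":0}
    - {"grip":1,"slide":[0,0,0],"spin":0}
    - {"grip":1,"slide":[0,0,0],"spin":0}
    - {"grip":1,"slide":[0,0,0],"spin":0}
    - {"grip":1,"slide":[0,0,0],"spin":0}

```text
time: 15.2
tool_pos: [0.539, -0.2776, 0.1087]
ee_rot: [3.141, -0.0, 1.906]
wrist_force: [-0.8, 0.2, 0.2]
width: 0.0374
finger_force: 0.0
```

arm_command:
  plan:
    - {"grip":1,"slide":[0,0,0],"spin":0}
    - {"grip":1,"slide":[0,0,0],"spin":0}

```text
time: 15.45
tool_pos: [0.5391, -0.2775, 0.1086]
ee_rot: [3.141, -0.0, 1.906]
wrist_force: [0.5, -0.8, -0.2]
width: 0.0319
finger_force: 29.7
```

arm_command:
  plan:
    - {"grip":1,"slide":[0,0,-0.014],"spin":0}
    - {"grip":1,"slide":[0,0,-0.014],"spin":0}
    - {"grip":1,"slide":[0,0,0],"spin":0}

```text
time: 15.82
tool_pos: [0.5395, -0.2778, 0.1237]
ee_rot: [3.14, 0.001, 1.906]
wrist_force: [-0.3, 1.0, -1.9]
width: 0.0317
finger_force: 29.7
```

arm_command:
  plan:
    - {"grip":1,"slide":[0.003,0,0],"spin":0}
    - {"grip":1,"slide":[0.002,0,0],"spin":0}

```text
time: 16.08
tool_pos: [0.538, -0.2749, 0.1223]
ee_rot: [-3.141, -0.001, 1.906]
wrist_force: [-0.4, 0.6, -1.8]
width: 0.032
finger_force: 29.7
```

arm_command:
  plan:
    - {"grip":1,"slide":[0.002,0,0],"spin":0}
    - {"grip":1,"slide":[0.002,0,0],"spin":0}

```text
time: 16.32
tool_pos: [0.5377, -0.2739, 0.1225]
ee_rot: [-3.142, 0.002, 1.906]
wrist_force: [1.6, -1.9, -3.8]
width: 0.0321
finger_force: 29.7
```

arm_command:
  plan:
    - {"grip":1,"slide":[0.002,0,0],"spin":0}
    - {"grip":1,"slide":[0.002,0,0],"spin":0}

```text
time: 16.58
tool_pos: [0.5375, -0.2733, 0.1226]
ee_rot: [3.141, 0.005, 1.906]
wrist_force: [3.2, -5.9, -6.4]
width: 0.0322
finger_force: 29.7
```

arm_command:
  plan:
    - {"grip":1,"slide":[0.003,0,0],"spin":0}
    - {"grip":1,"slide":[0.003,0,0],"spin":0}

```text
time: 16.82
tool_pos: [0.5367, -0.2714, 0.1228]
ee_rot: [3.141, 0.007, 1.905]
wrist_force: [2.0, -7.6, -6.3]
width: 0.0315
finger_force: 30.0
```

arm_command:
  plan:
    - {"grip":1,"slide":[0.004,0,0],"spin":0}
    - {"grip":1,"slide":[0.004,0,0],"spin":0}

```text
time: 17.08
tool_pos: [0.5355, -0.2679, 0.1231]
ee_rot: [3.141, 0.007, 1.905]
wrist_force: [2.7, -8.9, -6.0]
width: 0.0318
finger_force: 30.0
```

arm_command:
  plan:
    - {"grip":1,"slide":[0.006,0,0],"spin":0}
    - {"grip":1,"slide":[0.006,0,0],"spin":0}
    - {"grip":1,"slide":[0.006,0,0],"spin":0}
    - {"grip":1,"slide":[0.006,0,0],"spin":0}
    - {"grip":1,"slide":[0.004,0,0],"spin":0}
    - {"grip":1,"slide":[0,0,0],"spin":0}

```text
time: 17.82
tool_pos: [0.531, -0.2548, 0.1232]
ee_rot: [3.141, 0.008, 1.905]
wrist_force: [3.8, -7.3, -5.5]
width: 0.032
finger_force: 30.0
```

arm_command:
  plan:
    - {"grip":1,"slide":[0,0,-0.04],"spin":0}
    - {"grip":1,"slide":[0,0,-0.08],"spin":0}
    - {"grip":1,"slide":[0,0,-0.1],"spin":0}
    - {"grip":1,"slide":[0,0,-0.08],"spin":0}
    - {"grip":1,"slide":[0,0,0],"spin":0}

```text
time: 18.45
tool_pos: [0.5313, -0.2517, 0.2773]
ee_rot: [3.136, 0.006, 1.907]
wrist_force: [1.4, -0.4, -3.2]
width: 0.0319
finger_force: 30.0
```

```bash
python3 - <<'E'
from h import *
import cv2
# ring centre, by darkness-weighted centroid around the ring
def ring(g,x,y,r):
    for _ in range(8):
        yy,xx=np.mgrid[0:g.shape[0],0:g.shape[1]]; m=(xx-x)**2+(yy-y)**2<r*r
        w=np.clip(np.median(g[m])-g-8,0,None)*m; x,y=(w*xx).sum()/w.sum(),(w*yy).sum()/w.sum()
    return x,y
w=np.load("w3.npy").astype(np.uint8); gw=cv2.cvtColor(w,cv2.COLOR_BGR2GRAY).astype(float)
sub=gw[60:130,300:380]
p=cv2.imread("pics/p2.png",0)[:, :300].astype(float)
x,y=ring(p,122,103,14); S=np.array([(x+.5)/3-.5+360,(y+.5)/3-.5+200]); print("scene ring",S)
W=np.array(ring(gw,341,97,14)); print("wrist ring",W)
sc=np.array([gw[95:98,355:358].mean(),gw[int(W[1]),int(W[0])]]);print(sc)
# tri: scene cam and face plane
ex=np.array([np.cos(-.3258),np.sin(-.3258),0]);ey=np.array([-ex[1],ex[0],0]);s,c=np.sin(.35),np.cos(.35)
n=-s*ex+c*np.array([0,0,1]);u=c*ex+s*np.array([0,0,1]);O=np.array([.5593,.2432,.07])
ci=camera_info("scene")
f=lambda q:proj(ci,O+u*q[0]+ey*q[1]+n*.04)[0]-S
q=least_squares(f,[.005,-.025]).x; print("slope coords scene",q*1000)
o=sensors.get_obs();print(o['tool_pos'],o['ee_rot'],o['wrist_force'])
yf=-.3258+np.pi
for d in(.03,):
    spot=O+u*.005+ey*-.024+n*.04
    G=spot+n*(.0896+d); t=G+[0,0,.006]; print("spot",spot,"tcp",t)
    plan(t+[0,0,.04],yf,18,1)
E
```

```text
scene ring [399.64862185 234.76264128]
wrist ring [339.1466985   96.95473422]
[236.33333333  82.        ]
slope coords scene [  5.62068444 -27.10746579]
[ 0.53126779 -0.25170146  0.27734491] [3.13561212 0.00555923 1.90660832] [ 1.44382564 -0.37515157 -3.21121059]
spot [0.5430738  0.22334922 0.1092894 ] tcp [0.50422058 0.23647534 0.22763837]
{"grip":1,"slide":[0.052,0.015,0.001],"spin":-0.579},
{"grip":1,"slide":[0.051,0.018,0.001],"spin":-0.579},
{"grip":1,"slide":[0.05,0.02,0.001],"spin":-0.579},
{"grip":1,"slide":[0.049,0.023,0.001],"spin":-0.579},
{"grip":1,"slide":[0.048,0.025,0.001],"spin":-0.579},
{"grip":1,"slide":[0.047,0.028,0.001],"spin":-0.579},
{"grip":1,"slide":[0.045,0.03,0.001],"spin":-0.579},
{"grip":1,"slide":[0.044,0.032,0.001],"spin":-0.579},
{"grip":1,"slide":[0.042,0.034,0.001],"spin":-0.579},
{"grip":1,"slide":[0.04,0.036,0.001],"spin":-0.579},
{"grip":1,"slide":[0.039,0.039,0.001],"spin":-0.579},
{"grip":1,"slide":[0.037,0.04,0.001],"spin":-0.579},
{"grip":1,"slide":[0.034,0.042,0.001],"spin":-0.579},
{"grip":1,"slide":[0.032,0.044,0.001],"spin":-0.579},
{"grip":1,"slide":[0.03,0.046,0.001],"spin":-0.579},
{"grip":1,"slide":[0.028,0.047,0.001],"spin":-0.579},
{"grip":1,"slide":[0.025,0.048,0.002],"spin":-0.579},
{"grip":1,"slide":[0.023,0.05,0.001],"spin":-0.579},
```

arm_command:
  plan:
    - {"grip":1,"slide":[0.052,0.015,0.001],"spin":-0.579}
    - {"grip":1,"slide":[0.051,0.018,0.001],"spin":-0.579}
    - {"grip":1,"slide":[0.05,0.02,0.001],"spin":-0.579}
    - {"grip":1,"slide":[0.049,0.023,0.001],"spin":-0.579}
    - {"grip":1,"slide":[0.048,0.025,0.001],"spin":-0.579}
    - {"grip":1,"slide":[0.047,0.028,0.001],"spin":-0.579}
    - {"grip":1,"slide":[0.045,0.03,0.001],"spin":-0.579}
    - {"grip":1,"slide":[0.044,0.032,0.001],"spin":-0.579}
    - {"grip":1,"slide":[0.042,0.034,0.001],"spin":-0.579}

```text
time: 19.58
tool_pos: [0.5155, -0.0068, 0.2649]
ee_rot: [-3.139, -0.005, 2.363]
wrist_force: [0.3, -0.4, -1.5]
width: 0.032
finger_force: 30.0
```

arm_command:
  plan:
    - {"grip":1,"slide":[0.04,0.036,0.001],"spin":-0.579}
    - {"grip":1,"slide":[0.039,0.039,0.001],"spin":-0.579}
    - {"grip":1,"slide":[0.037,0.04,0.001],"spin":-0.579}
    - {"grip":1,"slide":[0.034,0.042,0.001],"spin":-0.579}
    - {"grip":1,"slide":[0.032,0.044,0.001],"spin":-0.579}
    - {"grip":1,"slide":[0.03,0.046,0.001],"spin":-0.579}
    - {"grip":1,"slide":[0.028,0.047,0.001],"spin":-0.579}
    - {"grip":1,"slide":[0.025,0.048,0.002],"spin":-0.579}
    - {"grip":1,"slide":[0.023,0.05,0.001],"spin":-0.579}
    - {"grip":1,"slide":[0,0,0],"spin":0}

```text
time: 20.82
tool_pos: [0.5018, 0.2381, 0.2599]
ee_rot: [-3.139, -0.005, 2.818]
wrist_force: [-0.3, 0.3, -2.0]
width: 0.0318
finger_force: 30.0
```

```bash
cat >> h.py <<'E'
ex=np.array([np.cos(-.3258),np.sin(-.3258),0]);ey=np.array([-ex[1],ex[0],0]);ez=np.array([0,0,1.]);s_,c_=np.sin(.35),np.cos(.35)
n=-s_*ex+c_*ez;u=c_*ex+s_*ez;O=np.array([.5593,.2432,.07])
E
python3 -c "
from h import *
spot=O+u*.004+ey*-.0255+n*.04
t=spot+n*(.0896+.025)+[0,0,.006]; o=sensors.get_obs(); print(t,spot,o['tool_pos'],o['ee_rot'])
plan(t,-.3258+np.pi,3,1)"
```

```text
[0.50447482 0.23480616 0.22259861] [0.54170374 0.22222879 0.1089465 ] [0.50175007 0.23811339 0.25988064] [-3.13868382 -0.00508705  2.81843516]
{"grip":1,"slide":[-0.002,-0.002,0.025],"spin":0.01},
{"grip":1,"slide":[-0.003,-0.001,0.025],"spin":0.01},
{"grip":1,"slide":[-0.002,-0.002,0.025],"spin":0.01},
```

arm_command:
  plan:
    - {"grip":1,"slide":[-0.003,-0.002,0.025],"spin":0}
    - {"grip":1,"slide":[-0.002,-0.001,0.025],"spin":0}
    - {"grip":1,"slide":[-0.002,-0.002,0.025],"spin":0}
    - {"grip":1,"slide":[0,0,0],"spin":0}

```text
time: 21.32
tool_pos: [0.5052, 0.2325, 0.2236]
ee_rot: [-3.139, -0.003, 2.815]
wrist_force: [-0.2, -0.2, -1.6]
width: 0.0318
finger_force: 30.0
```

```bash
python3 - <<'E'
from h import *
import cv2
o=sensors.get_obs();tp=o['tool_pos'];print(tp,o['ee_rot'],o['wrist_force'])
cw,cs=camera_info("wrist"),camera_info("scene")
w=snapshot("wrist")[:,:,::-1];s=snapshot("scene")[:,:,::-1];t=snapshot("top")[:,:,::-1]
cv2.imwrite("hs.png",s);cv2.imwrite("hw.png",w)
G=tp-[0,0,.006]
spot=O+u*.004+ey*-.0255+n*.04
P=np.array([spot,G-n*.0896,G-n*.0716,G-n*.0476,G+n*.0334,O+u*-.015+ey*-.063+n*.052])
ps,pw=proj(cs,P),proj(cw,P)
xs,ys=ps[0].astype(int)-[45,50]; 
a=cv2.resize(s[ys:ys+75,xs:xs+100],(400*1,300),interpolation=cv2.INTER_CUBIC)
print("scene orig",xs,ys,"pred",((ps-[xs,ys]+.5)*4-.5).round(0).tolist())
xw,yw=np.clip(pw[0].astype(int)-[100,110],0,None)
print("wrist",pw.round(0).tolist(), "orig",xw,yw)
b=cv2.resize(w[0:300,120:520],(400,300))
print(((pw-[120,0])).round(0).tolist())
cv2.imwrite("pics/p4.png",np.hstack([cv2.resize(a,(400,300)),b]))
E
```

```text
[0.50519716 0.23246374 0.22359849] [-3.13937723e+00 -2.90789038e-03  2.81457467e+00] [-0.19523638 -0.20897622 -1.63025524]
scene orig 355 184 pred [[184.0, 205.0], [193.0, 173.0], [203.0, 150.0], [217.0, 118.0], [267.0, 5.0], [151.0, 140.0]]
wrist [[324.0, 255.0], [322.0, 260.0], [321.0, 263.0], [321.0, 266.0], [320.0, 289.0], [276.0, 232.0]] orig 224 145
[[204.0, 255.0], [202.0, 260.0], [201.0, 263.0], [201.0, 266.0], [200.0, 289.0], [156.0, 232.0]]
```

View pics/p4.png

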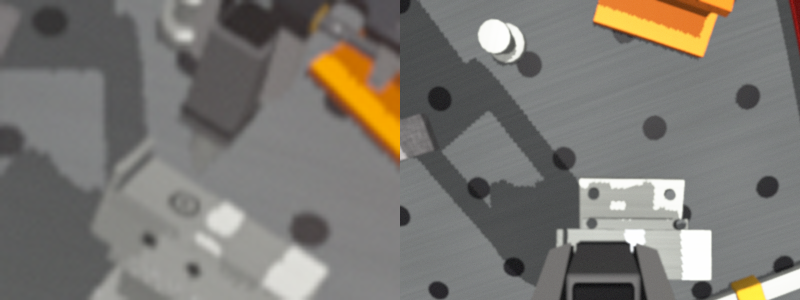

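The scene half shows the probe leaning over the ring: ring (184,204), shoulder corners (185,117) and (219,134), tip near (198,169), all close to the prediction. I'll refine the lean from its edges with code.

```bash
cat > tilt.py <<'E'
from h import *
import cv2
from scipy.ndimage import map_coordinates as mc
def run(img,tp,cs,L=.0476):
    g=cv2.GaussianBlur(cv2.cvtColor(img,cv2.COLOR_BGR2GRAY).astype(np.float32),(0,0),.7)
    gx,gy=cv2.Sobel(g,-1,1,0)/8,cv2.Sobel(g,-1,0,1)/8
    G=tp-[0,0,.006]; best=[]
    cam=cs['position']
    for th in np.radians(np.arange(10,31,.5)):
        N=-np.sin(th)*ex+np.cos(th)*ez; U=np.cos(th)*ex+np.sin(th)*ez
        B=G-N*L; v=cam-B; v=v-N*(v@N); v/=np.linalg.norm(v); sd=np.cross(N,v)
        C=[B+.016*(a*U+b*ey) for a,b in((1,-1),(1,1),(-1,1),(-1,-1))]
        seg=[(C[0],C[1]),(C[1],C[2])]+[(c,c+N*.028) for c in C[:3]]
        for q in(-1,1):
            seg.append((B-N*.004+q*.009*sd,B-N*.023+q*.009*sd)); seg.append((B-N*.026+q*.0045*sd,B-N*.039+q*.0045*sd))
        pts=[];nr=[]
        for a,b in seg:
            p=proj(cs,a+(b-a)*np.linspace(0,1,12)[:,None]); d=p[-1]-p[0]; d/=np.linalg.norm(d)
            pts.append(p);nr.append(np.tile([-d[1],d[0]],(12,1)))
        pts=np.vstack(pts);nr=np.vstack(nr)
        for dx in np.arange(-3,3.1,.25):
            for dy in np.arange(-3,3.1,.25):
                q=[pts[:,1]+dy,pts[:,0]+dx]
                e=np.abs(mc(gx,q,order=1)*nr[:,0]+mc(gy,q,order=1)*nr[:,1])
                best.append((np.minimum(e,12).mean(),np.degrees(th),dx,dy))
    best.sort(reverse=True); return best
if __name__=="__main__":
    b=run(cv2.imread("hs.png"),np.array([.5052,.2325,.2236]),camera_info("scene"))
    seen={}
    for r in b: seen.setdefault(r[1],r)
    for k in sorted(seen): print([round(float(x),2) for x in seen[k]])
E
python3 tilt.py
```

```text
[6.93, 10.0, -1.25, 2.0]
[6.92, 10.5, -1.25, 2.0]
[6.9, 11.0, -1.25, 2.0]
[6.9, 11.5, -1.0, 1.75]
[6.89, 12.0, -1.0, 1.75]
[6.88, 12.5, -1.0, 1.75]
[6.88, 13.0, -1.0, 1.75]
[6.86, 13.5, -1.0, 1.75]
[6.87, 14.0, -0.75, 1.5]
[6.85, 14.5, -0.75, 1.5]
[6.84, 15.0, -0.75, 1.5]
[6.84, 15.5, -0.75, 1.5]
[6.83, 16.0, -0.5, 1.25]
[6.82, 16.5, -0.5, 1.25]
[6.82, 17.0, -0.5, 1.25]
[6.82, 17.5, -0.5, 1.0]
[6.81, 18.0, -0.25, 1.0]
[6.81, 18.5, -0.25, 1.0]
[6.8, 19.0, -0.25, 1.0]
[6.79, 19.5, -0.25, 1.0]
[6.78, 20.0, -0.25, 1.0]
[6.77, 20.5, -0.25, 1.0]
[6.75, 21.0, -0.25, 0.75]
[6.73, 21.5, 0.0, 0.75]
[6.72, 22.0, 0.0, 0.75]
[6.7, 22.5, 0.0, 0.5]
[6.67, 23.0, 0.25, 0.5]
[6.65, 23.5, 0.25, 0.5]
[6.63, 24.0, 0.25, 0.25]
[6.61, 24.5, 0.25, 0.25]
[6.59, 25.0, 0.5, 0.25]
[6.56, 25.5, 0.5, 0.25]
[6.54, 26.0, 0.5, 0.25]
[6.5, 26.5, 0.5, 0.25]
[6.46, 27.0, 0.75, 0.0]
[6.44, 27.5, 0.75, 0.0]
[6.41, 28.0, 1.0, -0.25]
[6.38, 28.5, 1.0, -0.25]
[6.36, 29.0, 1.25, -0.5]
[6.34, 29.5, 1.25, -0.5]
[6.31, 30.0, 1.5, -0.75]
[6.29, 30.5, 1.5, -0.75]
```

```bash
python3 - <<'E'
from h import *
import cv2
g=cv2.imread("hw.png",0).astype(float)
print(g[225:330,312:334].mean(1).round(0).astype(int).tolist())
tp=np.array([.5052,.2325,.2236]);cw=camera_info("wrist");G=tp-[0,0,.006]
for th in np.radians([14,17,20,23]):
    N=-np.sin(th)*ex+np.cos(th)*ez; U=np.cos(th)*ex+np.sin(th)*ez
    P=[G-N*.0476-U*.016,G+N*.0274-U*.016,G+N*.0274-U*.013,G+N*.0334-U*.013, G+N*.0334+U*.013]
    print(np.degrees(th),proj(cw,np.array(P)).round(1)[:,1].tolist(), proj(cw,np.array(P)-ex*.001).round(1)[:,1].tolist())
E
```

```text
[169, 172, 172, 173, 183, 199, 208, 209, 207, 206, 207, 208, 208, 206, 195, 160, 106, 58, 39, 45, 54, 57, 57, 58, 58, 57, 57, 58, 58, 58, 58, 58, 58, 58, 58, 58, 58, 58, 59, 59, 59, 58, 58, 58, 59, 59, 59, 63, 76, 90, 100, 110, 117, 123, 125, 125, 114, 82, 41, 20, 20, 25, 28, 33, 36, 36, 37, 37, 38, 38, 37, 38, 37, 36, 37, 37, 36, 36, 37, 37, 36, 35, 36, 36, 36, 35, 35, 35, 35, 35, 35, 34, 35, 34, 35, 34, 35, 34, 33, 34, 33, 33, 33, 33, 33]
14.0 [230.3, 251.7, 258.8, 261.7, 324.0] [228.8, 249.6, 256.6, 259.5, 322.0]
17.0 [234.1, 248.1, 255.1, 257.2, 320.4] [232.6, 245.9, 253.0, 254.9, 318.3]
20.0 [237.9, 244.5, 251.6, 252.7, 316.6] [236.5, 242.4, 249.4, 250.5, 314.5]
23.0 [241.9, 241.1, 248.1, 248.3, 312.7] [240.4, 238.9, 246.0, 246.1, 310.6]
```

```bash
python3 - <<'E'
from h import *
import cv2
g=cv2.imread("hw.png",0)
for r in (244,256,268,277,281,290,300): print(r,g[r,284:366].tolist())
E
```

```text
244 [102, 102, 107, 118, 122, 123, 134, 163, 186, 195, 193, 172, 127, 76, 52, 44, 47, 46, 44, 43, 44, 46, 46, 46, 48, 45, 48, 47, 46, 46, 42, 45, 45, 43, 49, 43, 47, 48, 44, 47, 47, 43, 44, 42, 44, 47, 45, 46, 48, 43, 44, 45, 47, 47, 46, 47, 44, 44, 50, 47, 47, 46, 41, 44, 60, 114, 200, 249, 255, 255, 254, 235, 177, 138, 148, 175, 206, 225, 229, 222, 200, 191]
256 [114, 114, 115, 106, 88, 53, 35, 23, 33, 42, 53, 56, 58, 57, 57, 56, 60, 56, 60, 59, 58, 56, 57, 58, 59, 59, 59, 61, 57, 59, 59, 61, 55, 60, 56, 54, 58, 60, 56, 61, 56, 57, 60, 60, 53, 57, 58, 58, 59, 56, 57, 59, 61, 56, 57, 56, 58, 58, 58, 59, 54, 56, 60, 58, 58, 58, 59, 57, 51, 47, 25, 22, 31, 56, 89, 111, 115, 115, 117, 116, 117, 114]
268 [110, 94, 69, 39, 36, 51, 59, 55, 57, 59, 59, 57, 56, 60, 57, 58, 59, 58, 55, 59, 55, 59, 61, 56, 59, 61, 60, 60, 60, 56, 57, 58, 58, 60, 59, 57, 58, 55, 58, 56, 58, 59, 59, 57, 59, 57, 58, 58, 62, 60, 61, 60, 59, 58, 60, 58, 62, 61, 57, 57, 59, 60, 59, 59, 60, 56, 63, 58, 57, 57, 59, 59, 53, 44, 33, 43, 73, 99, 111, 113, 115, 112]
277 [72, 53, 65, 89, 105, 114, 116, 118, 118, 118, 116,
[... 736 characters left out ...]
, 45, 75, 104, 113]
290 [28, 41, 63, 87, 105, 113, 118, 100, 69, 39, 25, 36, 38, 38, 33, 41, 43, 37, 38, 41, 37, 39, 40, 39, 37, 40, 40, 39, 36, 41, 37, 34, 38, 37, 34, 34, 41, 34, 40, 36, 37, 38, 37, 35, 31, 36, 38, 33, 37, 35, 41, 37, 39, 39, 36, 35, 35, 34, 36, 36, 37, 36, 37, 34, 35, 38, 36, 31, 29, 41, 72, 102, 114, 109, 100, 83, 57, 33, 17, 31, 49, 81]
300 [19, 33, 61, 83, 104, 112, 116, 101, 70, 42, 27, 32, 35, 36, 37, 38, 37, 38, 39, 34, 40, 36, 39, 42, 36, 39, 39, 36, 38, 35, 36, 35, 37, 38, 35, 36, 38, 36, 39, 37, 38, 41, 37, 37, 37, 38, 41, 40, 35, 35, 36, 36, 34, 37, 37, 35, 38, 35, 31, 34, 38, 38, 35, 39, 31, 34, 35, 29, 25, 37, 72, 101, 111, 108, 98, 83, 56, 29, 20, 22, 17, 24]
```

```bash
python3 - <<'E'
from h import *
tp=np.array([.5052,.2325,.2236]);cw=camera_info("wrist");G=tp-[0,0,.006]
obs=np.array([[296.8,241.2],[348.9,241.2],[286.2,273],[359.3,273]])
for bias in(0,2.7):
    def f(p):
        th,a,L,b=p
        N=-np.sin(th)*ex+np.cos(th)*ez; U=np.cos(th)*ex+np.sin(th)*ez; B=G-N*L+U*a+ey*b
        P=[B-U*.016+ey*.016,B-U*.016-ey*.016,B+N*.075-U*.016+ey*.016,B+N*.075-U*.016-ey*.016]
        q=proj(cw,np.array(P)); q=q[np.argsort([0,1,2,3])]
        if q[0,0]>q[1,0]: q=q[[1,0,3,2]]
        return (q-obs-[0,bias]).ravel()
    r=least_squares(f,[.3,0,.05,0],x_scale=[.1,.01,.01,.01]); print(np.degrees(r.x[0]),r.x[1:]*1000,r.fun.round(1))
E
```

```text
12.120930809500715 [ 9.05131789 50.81834905  2.2052172 ] [ 0.9  0.  -1.1 -0.  -0.4  0.   0.5 -0. ]
12.554155910702312 [10.3937357  50.64224836  2.20386692] [ 0.9  0.  -1.1 -0.  -0.4  0.   0.5 -0. ]
```

```bash
python3 - <<'E'
from h import *
tp=np.array([.5052,.2325,.2236]);cs=camera_info("scene");G=tp-[0,0,.006]
for thd,a,L,b in((20,0,.0476,0),(12.3,.0095,.0507,.0022),(12.3,0,.0507,.0022),(17,.004,.05,.002)):
    th=np.radians(thd);N=-np.sin(th)*ex+np.cos(th)*ez; U=np.cos(th)*ex+np.sin(th)*ez; B=G-N*L+U*a+ey*b
    P=[B-N*.042,B-N*.024,B]+[B+.016*(i*U+j*ey) for i,j in((1,-1),(1,1),(-1,1))]+[B+N*.075+.016*(U-ey)]
    print(thd,a,((proj(cs,np.array(P))-[355,184]+.5)*4-.5).round(0).tolist())
E
```

```text
20 0 [[193.0, 173.0], [204.0, 150.0], [217.0, 118.0], [179.0, 116.0], [229.0, 147.0], [256.0, 120.0], [223.0, 11.0]]
12.3 0.0095 [[197.0, 177.0], [205.0, 156.0], [216.0, 128.0], [177.0, 129.0], [227.0, 160.0], [256.0, 127.0], [211.0, 33.0]]
12.3 0 [[206.0, 167.0], [214.0, 147.0], [225.0, 118.0], [185.0, 119.0], [236.0, 150.0], [264.0, 118.0], [221.0, 24.0]]
17 0.004 [[196.0, 177.0], [205.0, 155.0], [218.0, 125.0], [179.0, 124.0], [229.0, 155.0], [257.0, 126.0], [220.0, 22.0]]
```

The lean can't be settled from these views (the wrist edges suggest about 12°). I'll go back to the stand, where the scene camera sees the lean side-on and the hole can correct it.

```bash
python3 -c "
from h import *
plan([.531,-.252,.265],1.906,18,1)"
```

```text
{"grip":1,"slide":[-0.02,-0.05,-0.004],"spin":0.579},
{"grip":1,"slide":[-0.022,-0.049,-0.004],"spin":0.579},
{"grip":1,"slide":[-0.025,-0.048,-0.004],"spin":0.579},
{"grip":1,"slide":[-0.027,-0.047,-0.004],"spin":0.579},
{"grip":1,"slide":[-0.03,-0.045,-0.004],"spin":0.579},
{"grip":1,"slide":[-0.032,-0.044,-0.004],"spin":0.579},
{"grip":1,"slide":[-0.034,-0.042,-0.004],"spin":0.579},
{"grip":1,"slide":[-0.036,-0.04,-0.005],"spin":0.579},
{"grip":1,"slide":[-0.038,-0.038,-0.004],"spin":0.579},
{"grip":1,"slide":[-0.04,-0.036,-0.005],"spin":0.579},
{"grip":1,"slide":[-0.042,-0.034,-0.004],"spin":0.579},
{"grip":1,"slide":[-0.043,-0.032,-0.005],"spin":0.579},
{"grip":1,"slide":[-0.045,-0.03,-0.004],"spin":0.579},
{"grip":1,"slide":[-0.046,-0.028,-0.005],"spin":0.579},
{"grip":1,"slide":[-0.048,-0.025,-0.004],"spin":0.579},
{"grip":1,"slide":[-0.049,-0.023,-0.005],"spin":0.579},
{"grip":1,"slide":[-0.05,-0.02,-0.004],"spin":0.579},
{"grip":1,"slide":[-0.051,-0.018,-0.005],"spin":0.579},
```

arm_command:
  plan:
    - {"grip":1,"slide":[0,0,-0.04],"spin":0.579}
    - {"grip":1,"slide":[-0.042,-0.099,-0.02],"spin":0.579}
    - {"grip":1,"slide":[-0.025,-0.048,0],"spin":0.579}
    - {"grip":1,"slide":[-0.027,-0.047,0],"spin":0.579}
    - {"grip":1,"slide":[-0.03,-0.045,0],"spin":0.579}
    - {"grip":1,"slide":[-0.032,-0.044,0],"spin":0.579}
    - {"grip":1,"slide":[-0.034,-0.042,0],"spin":0.579}
    - {"grip":1,"slide":[-0.036,-0.04,0],"spin":0.579}
    - {"grip":1,"slide":[-0.038,-0.038,0],"spin":0.579}
    - {"grip":1,"slide":[-0.04,-0.036,0],"spin":0.579}

```text
time: 22.72
tool_pos: [0.519, -0.0371, 0.2568]
ee_rot: [3.14, 0.002, 2.309]
wrist_force: [0.2, 0.2, -1.9]
width: 0.0319
finger_force: 30.0
```

arm_command:
  plan:
    - {"grip":1,"slide":[-0.042,-0.034,-0.004],"spin":0.579}
    - {"grip":1,"slide":[-0.043,-0.032,-0.005],"spin":0.579}
    - {"grip":1,"slide":[-0.045,-0.03,-0.004],"spin":0.579}
    - {"grip":1,"slide":[-0.046,-0.028,-0.005],"spin":0.579}
    - {"grip":1,"slide":[-0.048,-0.025,-0.004],"spin":0.579}
    - {"grip":1,"slide":[-0.049,-0.023,0],"spin":0.579}
    - {"grip":1,"slide":[-0.05,-0.02,0],"spin":0.579}
    - {"grip":1,"slide":[-0.051,-0.018,0],"spin":0.579}
    - {"grip":1,"slide":[0,0,0],"spin":0}

```text
time: 23.85
tool_pos: [0.5297, -0.2535, 0.267]
ee_rot: [3.141, 0.001, 1.904]
wrist_force: [-0.2, 0.5, -1.9]
width: 0.0317
finger_force: 30.0
```

```bash
python3 - <<'E'
from h import *
import cv2
o=sensors.get_obs();tp=o['tool_pos'];y=o['ee_rot'][2];print(tp,o['ee_rot'])
cs=camera_info("scene");s=snapshot("scene")[:,:,::-1];cv2.imwrite("hs2.png",s);t=snapshot("top")[:,:,::-1];cv2.imwrite("ht2.png",t);cv2.imwrite("hw2.png",snapshot("wrist")[:,:,::-1])
X=np.array([np.cos(y),np.sin(y),0]);Y=np.array([np.sin(y),-np.cos(y),0]);G=tp-[0,0,.006]
x0,y0=proj(cs,G-[0,0,.04])[0].astype(int)-[45,40];print("orig",x0,y0)
for thd,a,L in((20,0,.0476),(12.3,.0095,.0507)):
    th=np.radians(thd);N=np.sin(th)*X+np.cos(th)*ez; U=-np.cos(th)*X+np.sin(th)*ez; B=G-N*L+U*a
    P=[B-N*.042,B-N*.024,B]+[B+.016*(i*U+j*Y) for i,j in((1,1),(-1,1))]+[B+N*.075+.016*(i*U+Y) for i in(1,-1)]
    print(thd,((proj(cs,np.array(P))-[x0,y0]+.5)*8-.5).round(0).tolist())
cv2.imwrite("pics/p5.png",cv2.resize(s[y0:y0+75,x0:x0+100],(800,600),interpolation=cv2.INTER_CUBIC))
E
```

```text
[ 0.52972603 -0.25347135  0.26697602] [3.14116274e+00 7.08769376e-04 1.90388819e+00]
orig 160 106
20 [[298.0, 428.0], [305.0, 392.0], [314.0, 342.0], [248.0, 373.0], [363.0, 398.0], [277.0, 205.0], [398.0, 232.0]]
12.3 [[307.0, 437.0], [305.0, 400.0], [303.0, 348.0], [237.0, 384.0], [352.0, 399.0], [226.0, 210.0], [349.0, 227.0]]
```

View pics/p5.png

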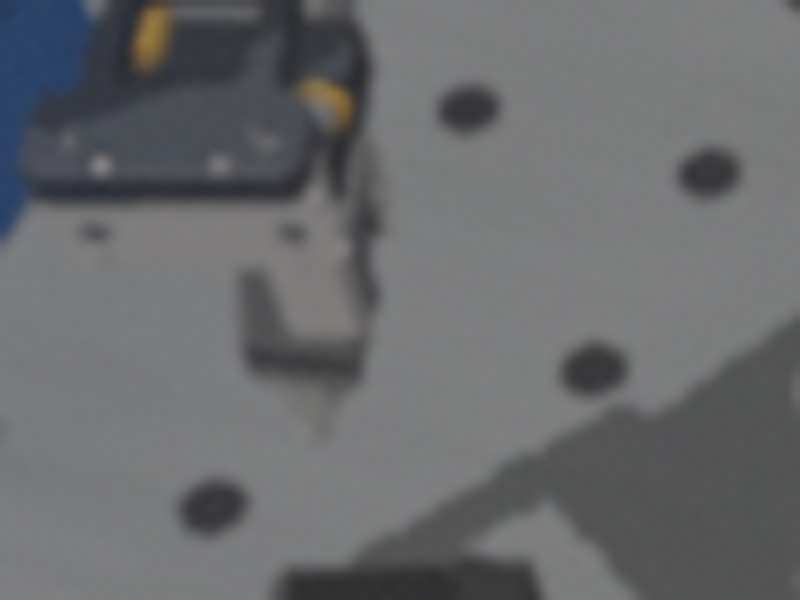

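Side view: shoulder corners at (245,368) and (358,382), tip at (320,435). The slope gives a lean of about 12°, which agrees with the wrist-edge fit, so the probe slipped in the pads and needs 8° more. I'll put the tip into the hole, which gives a longer lever, and push further.

arm_command:
  plan:
    - {"grip":1,"slide":[0.003,0.002,0.06],"spin":0}
    - {"grip":1,"slide":[0,0,0.08],"spin":0}
    - {"grip":1,"slide":[0,0,0.07],"spin":0}
    - {"grip":1,"slide":[0,0,0.02],"spin":0}
    - {"grip":1,"slide":[0,0,0],"spin":0}

```text
time: 24.62
tool_pos: [0.5303, -0.2494, 0.152]
ee_rot: [3.142, -0.0, 1.907]
wrist_force: [0.6, 1.2, -1.8]
width: 0.0319
finger_force: 30.0
```

arm_command:
  plan:
    - {"grip":1,"slide":[0,0,0.012],"spin":0}
    - {"grip":1,"slide":[0,0,0.012],"spin":0}
    - {"grip":1,"slide":[0,0,0],"spin":0}

```text
time: 25.0
tool_pos: [0.53, -0.25, 0.1395]
ee_rot: [-3.141, -0.0, 1.906]
wrist_force: [-1.1, -0.6, -3.0]
width: 0.0317
finger_force: 30.0
```

arm_command:
  plan:
    - {"grip":1,"slide":[0,0,0.01],"spin":0}
    - {"grip":1,"slide":[0.006,0,0],"spin":0}
    - {"grip":1,"slide":[0.004,0,0],"spin":0}

```text
time: 25.38
tool_pos: [0.5291, -0.2472, 0.1349]
ee_rot: [3.141, 0.005, 1.906]
wrist_force: [1.8, -6.7, -4.1]
width: 0.0318
finger_force: 30.0
```

arm_command:
  plan:
    - {"grip":1,"slide":[0.004,0,0],"spin":0}
    - {"grip":1,"slide":[0.004,0,0],"spin":0}

```text
time: 25.62
tool_pos: [0.5283, -0.2447, 0.1354]
ee_rot: [3.14, 0.008, 1.905]
wrist_force: [2.8, -7.9, -3.6]
width: 0.0319
finger_force: 30.0
```

arm_command:
  plan:
    - {"grip":1,"slide":[0.004,0,0],"spin":0}
    - {"grip":1,"slide":[0.004,0,0],"spin":0}

```text
time: 25.88
tool_pos: [0.5271, -0.2409, 0.1356]
ee_rot: [3.14, 0.008, 1.905]
wrist_force: [2.8, -7.3, -4.7]
width: 0.0317
finger_force: 30.0
```

arm_command:
  plan:
    - {"grip":1,"slide":[0.004,0,0],"spin":0}
    - {"grip":1,"slide":[0.004,0,0],"spin":0}
    - {"grip":1,"slide":[0,0,0],"spin":0}

```text
time: 26.25
tool_pos: [0.5257, -0.2369, 0.1358]
ee_rot: [3.14, 0.008, 1.905]
wrist_force: [2.8, -6.8, -4.1]
width: 0.0318
finger_force: 30.0
```

```bash
cat > meas.py <<'E'
from h import *
import cv2
def meas(g,tp,y,cw,verbose=True,rowb=None):
    X=np.array([np.cos(y),np.sin(y),0]);Y=np.array([np.sin(y),-np.cos(y),0]);G=np.array(tp)-[0,0,.006]
    pr=g[200:320,312:334].astype(float).mean(1)
    # rim: brightest run between handle face and cap
    print("profile",pr.round(0).astype(int).tolist())
def solve(tp,y,cw,obs,bias=2.7):
    X=np.array([np.cos(y),np.sin(y),0]);Y=np.array([np.sin(y),-np.cos(y),0]);G=np.array(tp)-[0,0,.006]
    def f(p):
        th,a,L,b=p
        N=np.sin(th)*X+np.cos(th)*ez; U=-np.cos(th)*X+np.sin(th)*ez; B=G-N*L+U*a+Y*b
        P=[B-U*.016-Y*.016,B-U*.016+Y*.016,B+N*.075-U*.016-Y*.016,B+N*.075-U*.016+Y*.016]
        return (proj(cw,np.array(P))-np.array(obs)-[0,bias]).ravel()
    r=least_squares(f,[.3,0,.05,0],x_scale=[.1,.01,.01,.01]); return np.degrees(r.x[0]),r.x[1:]*1000,r.fun.round(1)
E
python3 - <<'E'
from meas import *
o=sensors.get_obs();cw=camera_info("wrist");g=snapshot("wrist")[:,:,1];cv2.imwrite("hw3.png",g)
print(o['tool_pos'],o['ee_rot'],o['wrist_force'])
meas(g,o['tool_pos'],o['ee_rot'][2],cw)
g=cv2.GaussianBlur(g,(0,0),1)
for r in(226,232,238,244,252,270,276): print(r,g[r,280:368:2].tolist())
E
```

```text
[ 0.52569755 -0.23690456  0.13575359] [3.14010123 0.00780584 1.90526693] [ 2.82702045 -6.77080872 -4.14903636]
profile [111, 112, 111, 100, 75, 43, 24, 22, 20, 22, 21, 20, 20, 21, 21, 21, 20, 19, 20, 20, 20, 20, 20, 20, 20, 20, 24, 30, 35, 36, 36, 36, 36, 36, 36, 35, 36, 36, 36, 36, 36, 35, 36, 37, 36, 37, 36, 35, 35, 36, 38, 43, 46, 45, 52, 60, 63, 63, 63, 63, 63, 63, 63, 64, 63, 63, 63, 63, 64, 64, 63, 63, 63, 67, 80, 97, 111, 124, 134, 141, 143, 135, 106, 65, 33, 24, 30, 37, 42, 46, 47, 47, 47, 48, 47, 47, 47, 47, 46, 47, 46, 48, 48, 47, 46, 47, 46, 46, 46, 47, 47, 46, 46, 46, 47, 46, 46, 46, 46, 46]
226 [21, 21, 20, 21, 21, 20, 21, 20, 20, 20, 22, 21, 23, 22, 22, 22, 23, 24, 23, 25, 25, 24, 25, 26, 27, 28, 28, 28, 29, 30, 31, 31, 31, 32, 34, 33, 32, 34, 34, 34, 34, 35, 35, 36]
232 [37, 37, 36, 36, 37, 37, 38, 37, 37, 37, 38, 38, 38, 37, 37, 36, 36, 36, 37, 35, 36, 36, 36, 36, 36, 35, 35, 36, 36, 37, 36, 36, 36, 36, 35, 35, 36, 37, 37, 37, 36, 35, 36, 35]
238 [38, 37, 37, 37, 37, 37, 38, 37, 38, 37, 36, 36, 36, 36, 35, 35, 35, 36, 35, 38, 36, 35, 36, 36, 36, 36, 37, 37, 37, 36, 37, 37, 37, 37, 37, 36, 36, 36, 36, 35, 35, 35, 35, 35]
244 [57, 72, 89, 105, 112, 94, 53, 36, 35, 37, 36, 36, 35, 36, 36, 36, 37, 37, 36, 36, 36, 36, 37, 36, 36, 37, 36, 35, 35, 35, 36, 36, 35, 35, 35, 33, 35, 54, 96, 111, 101, 87, 70, 56]
252 [125, 125, 125, 124, 108, 63, 32, 32, 35, 37, 42, 45, 46, 45, 46, 45, 45, 45, 45, 45, 44, 45, 45, 45, 45, 45, 46, 45, 46, 45, 46, 46, 45, 41, 36, 34, 30, 32, 66, 111, 124, 125, 125, 125]
270 [124, 124, 110, 63, 37, 49, 61, 63, 63, 63, 64, 63, 63, 63, 63, 63, 63, 62, 63, 63, 63, 63, 64, 64, 63, 64, 64, 63, 63, 63, 63, 63, 63, 63, 63, 63, 63, 60, 48, 36, 68, 111, 124, 125]
276 [125, 118, 86, 62, 89, 107, 111, 111, 111, 111, 110, 111, 111, 111, 110, 110, 110, 110, 111, 111, 111, 110, 111, 110, 110, 110, 110, 110, 110, 110, 110, 110, 109, 109, 109, 110, 109, 108, 104, 82, 58, 87, 119, 125]
```

```bash
python3 - <<'E'
from meas import *
o=sensors.get_obs();cw=camera_info("wrist")
for rb in(250,251.5):
  for bias in (0,2.7): print(rb,solve(o['tool_pos'],o['ee_rot'][2],cw,[[297.8,rb],[348,rb],[286.2,274.5],[359.3,274.5]],bias))
g=cv2.imread("hw2.png",0); print(g[230:290,312:334].mean(1).astype(int).tolist())
E
```

```text
250 (np.float64(16.273426592769678), array([ 9.53097749, 53.98145062,  0.2358111 ]), array([ 0.1,  0. , -0.5, -0. ,  0. ,  0. ,  0.3, -0. ]))
250 (np.float64(16.703900642055387), array([10.86629595, 53.89032274,  0.23478447]), array([ 0.1,  0. , -0.5, -0. ,  0. ,  0. ,  0.3, -0. ]))
251.5 (np.float64(17.015103070559583), array([ 9.80254039, 53.8945553 ,  0.23558092]), array([ 0.1,  0. , -0.5, -0. ,  0. ,  0. ,  0.3, -0. ]))
251.5 (np.float64(17.444988746953708), array([11.13892344, 53.82184667,  0.23455444]), array([ 0.1,  0. , -0.5, -0. ,  0. ,  0. ,  0.3, -0. ]))
[34, 35, 33, 34, 35, 35, 33, 33, 34, 37, 47, 54, 48, 41, 49, 59, 61, 63, 62, 62, 63, 62, 62, 62, 62, 62, 62, 63, 62, 63, 62, 62, 63, 63, 63, 63, 63, 63, 63, 64, 62, 64, 69, 81, 95, 107, 118, 126, 132, 135, 135, 123, 88, 45, 21, 22, 26, 32, 36, 40]
```

arm_command:
  plan:
    - {"grip":1,"slide":[0.004,0,0],"spin":0}
    - {"grip":1,"slide":[0.004,0,0],"spin":0}
    - {"grip":1,"slide":[0.004,0,0],"spin":0}
    - {"grip":1,"slide":[0,0,0],"spin":0}

```text
time: 26.8
tool_pos: [0.5237, -0.2311, 0.1361]
ee_rot: [3.14, 0.008, 1.905]
wrist_force: [2.4, -7.5, -2.0]
width: 0.0321
finger_force: 30.0
```

arm_command:
  plan:
    - {"grip":1,"slide":[0,0,-0.04],"spin":0}
    - {"grip":1,"slide":[0,0,-0.09],"spin":0}
    - {"grip":1,"slide":[0,0,-0.1],"spin":0}
    - {"grip":1,"slide":[0,0,-0.03],"spin":0}
    - {"grip":1,"slide":[0,0,0],"spin":0}

```text
time: 27.42
tool_pos: [0.5228, -0.2282, 0.2652]
ee_rot: [3.14, 0.001, 1.906]
wrist_force: [0.5, -1.5, -2.2]
width: 0.032
finger_force: 30.0
```

```bash
python3 - <<'E'
from meas import *
o=sensors.get_obs();cw=camera_info("wrist");cs=camera_info("scene");g=snapshot("wrist")[:,:,1];cv2.imwrite("hw4.png",g);s=snapshot("scene")[:,:,::-1];cv2.imwrite("hs4.png",s)
print(o['tool_pos'],o['ee_rot'],o['wrist_force'])
print(g[230:300,312:334].mean(1).astype(int).tolist())
g=cv2.GaussianBlur(g,(0,0),.7)
for r in(258,262,266,278): print(r,g[r,280:310].tolist(),g[r,336:366].tolist())
# 12-parameter-free check: scene grey patch around the expected shoulder/tip
y=o['ee_rot'][2];X=np.array([np.cos(y),np.sin(y),0]);G=o['tool_pos']-[0,0,.006]
p=proj(cs,G-[0,0,.06])[0].astype(int);print(p)
gs=cv2.cvtColor(s,cv2.COLOR_BGR2GRAY);print(gs[p[1]-12:p[1]+16,p[0]-14:p[0]+14])
E
```

```text
[ 0.52276433 -0.22819299  0.26517997] [3.14036759e+00 7.31019588e-04 1.90637028e+00] [ 0.52114417 -1.51013911 -2.2166233 ]
[17, 18, 18, 18, 19, 20, 22, 24, 27, 30, 32, 33, 33, 33, 33, 34, 33, 33, 32, 34, 33, 33, 32, 32, 33, 31, 33, 38, 42, 45, 51, 57, 59, 59, 58, 60, 59, 60, 59, 60, 60, 58, 59, 60, 65, 78, 94, 108, 120, 129, 133, 130, 110, 73, 36, 23, 28, 34, 39, 42, 43, 44, 43, 43, 43, 44, 43, 44, 44, 43]
258 [117, 118, 118, 119, 119, 118, 114, 101, 76, 50, 32, 26, 25, 27, 30, 32, 33, 33, 33, 34, 38, 40, 42, 43, 42, 41, 41, 41, 42, 42] [42, 42, 42, 42, 42, 41, 42, 42, 42, 42, 39, 35, 32, 31, 31, 33, 31, 27, 25, 26, 34, 53, 80, 103, 115, 118, 118, 119, 119, 118]
262 [119, 118, 118, 118, 117, 114, 103, 81, 54, 34, 25, 23, 24, 25, 31, 38, 46, 54, 58, 58, 59, 60, 60, 59, 59, 60, 60, 59, 59, 59] [59, 58, 58, 59, 59, 60, 60, 58, 59, 59, 59, 58, 59, 62, 69, 70, 59, 39, 26, 23, 25, 35, 58, 85, 105, 114, 118, 120, 119, 118]
266 [119, 119, 118, 118, 115, 104, 83, 56, 34, 26, 24, 23, 29, 39, 49, 58, 60, 60, 60, 60, 60, 59, 59, 59, 60, 60, 60, 59, 60, 60] [60, 60, 60, 60, 59, 60, 60, 60, 60, 60
[... 2967 characters left out ...]
125 126 124 124 124 126 125 126 126 126 125 126 125 125 124 123 125 123
  122 125 123 124 125 126 126 123 120 114]
 [126 124 123 124 124 125 124 125 125 125 125 125 125 126 126 124 125 124
  124 124 124 124 124 122 118 111 104  93]
 [128 127 126 126 126 125 124 124 124 125 125 124 125 126 125 126 125 125
  125 125 125 123 122 116 104  91  87  85]
 [128 127 126 126 126 126 127 126 125 125 125 124 124 124 125 124 127 124
  127 126 124 121 118 102  90  83  83  84]
 [126 126 125 127 125 128 126 127 126 125 125 126 124 125 124 126 124 124
  124 122 119 111 103  91  85  86  83  85]
 [125 127 126 125 126 126 127 125 127 126 126 127 126 125 127 124 126 123
  119 110 103  91  87  86  85  86  85  85]]
```

```bash
python3 - <<'E'
from meas import *
o=sensors.get_obs();cw=camera_info("wrist");cs=camera_info("scene")
for bias in(0,2.7): print(solve(o['tool_pos'],o['ee_rot'][2],cw,[[299.3,257.3],[346.7,257.3],[286.2,274.5],[359.3,274.5]],bias))
def low(f,x0,x1,y0,y1):   # lower silhouette of the shoulder: bottom-most crossing of 95
    g=cv2.imread(f,0).astype(float);r=[]
    for x in range(x0,x1):
        c=g[y0:y1,x]; k=np.argmin(c); 
        w=np.clip(85-c,0,None); w[abs(np.arange(len(w))-k)>2]=0
        r.append((x,round(y0+(w*np.arange(len(c))).sum()/max(w.sum(),1e-9),1)))
    return r
a=low("hs4.png",196,212,147,158); print(a)
b=low("hs2.png",189,206,145,157); print(b)
E
```

```text
(np.float64(19.136550736016428), array([11.14446145, 55.90271751,  0.22900552]), array([-0.8, -0. ,  0.9,  0. ,  0.4, -0. , -0.4,  0. ]))
(np.float64(19.563566455431182), array([12.48299374, 55.90277403,  0.22981986]), array([-0.8, -0. ,  0.9,  0. ,  0.4, -0. , -0.4,  0. ]))
[(196, np.float64(147.0)), (197, np.float64(147.0)), (198, np.float64(150.3)), (199, np.float64(150.6)), (200, np.float64(150.7)), (201, np.float64(150.8)), (202, np.float64(150.9)), (203, np.float64(151.1)), (204, np.float64(151.6)), (205, np.float64(151.7)), (206, np.float64(151.9)), (207, np.float64(151.9)), (208, np.float64(152.4)), (209, np.float64(152.6)), (210, np.float64(152.7)), (211, np.float64(152.3))]
[(189, np.float64(145.0)), (190, np.float64(145.0)), (191, np.float64(149.7)), (192, np.float64(149.9)), (193, np.float64(150.0)), (194, np.float64(150.3)), (195, np.float64(150.6)), (196, np.float64(150.7)), (197, np.float64(150.8)), (198, np.float64(150.8)), (199, np.float64(150.9)), (200, np.float64(151.0)), (201, np.float64(151.2)), (202, np.float64(151.3)), (203, np.float64(151.2)), (204, np.float64(150.7)), (205, np.float64(145.0))]
```

```bash
python3 - <<'E'
from h import *
o=sensors.get_obs();cs=camera_info("scene");cw=camera_info("wrist");tp=o['tool_pos'];y=o['ee_rot'][2]
X=np.array([np.cos(y),np.sin(y),0]);Y=np.array([np.sin(y),-np.cos(y),0]);G=tp-[0,0,.006];th=np.radians(19.4)
N=np.sin(th)*X+np.cos(th)*ez; U=-np.cos(th)*X+np.sin(th)*ez
def pts(a,L): 
    B=G-N*L+U*a; return B
def f(p): B=pts(*p); return (proj(cs,np.array([B+.016*(U+Y),B+.016*(Y-U)]))-[[197.6,150.2],[210.9,152.8]]).ravel()
r=least_squares(f,[.01,.05],x_scale=.01); print("scene a,L",r.x*1000,r.fun.round(2))
for a,L in (r.x,(.0112,.0559),(.010,.053)):
    t=pts(a,L)-N*.042-tp; print("tip rel TCP: X %.1f z %.1f"%(t@X*1000,t[2]*1000), "scene",proj(cs,tp+t).round(1).tolist())
import cv2
g=cv2.imread("hs4.png",0).astype(int)
bg=125
for yy in range(153,164): print(yy,g[yy,196:212].tolist())
E
```

```text
scene a,L [14.44305984 37.60539965] [-0.56 -0.17  0.56  0.2 ]
tip rel TCP: X -40.1 z -76.3 scene [[203.2, 157.0]]
tip rel TCP: X -43.1 z -94.6 scene [[203.7, 161.9]]
tip rel TCP: X -41.0 z -92.3 scene [[204.4, 161.2]]
153 [124, 115, 103, 96, 91, 89, 84, 81, 76, 75, 71, 69, 68, 65, 64, 73]
154 [124, 120, 118, 115, 110, 106, 100, 96, 93, 87, 86, 84, 78, 77, 75, 87]
155 [124, 124, 123, 122, 123, 118, 113, 108, 105, 100, 98, 94, 95, 96, 96, 106]
156 [123, 124, 123, 124, 123, 122, 119, 113, 111, 108, 102, 103, 108, 113, 113, 117]
157 [124, 122, 125, 123, 123, 123, 118, 115, 111, 110, 107, 110, 118, 122, 123, 123]
158 [123, 123, 124, 123, 125, 123, 119, 115, 111, 110, 111, 117, 122, 123, 124, 124]
159 [124, 123, 124, 124, 123, 122, 119, 117, 111, 111, 119, 122, 122, 123, 123, 124]
160 [123, 122, 123, 123, 123, 122, 120, 115, 113, 115, 122, 124, 124, 123, 124, 123]
161 [125, 124, 125, 124, 124, 122, 121, 121, 120, 120, 123, 125, 125, 124, 124, 124]
162 [126, 125, 124, 124, 124, 123, 124, 124, 123, 123, 124, 124, 125, 124, 125, 123]
163 [126, 125, 126, 126, 125, 126, 126, 123, 124, 125, 123, 123, 123, 125, 124, 125]
```

```bash
python3 - <<'E'
from h import *
spot=O+u*.004+ey*-.0255+n*.04
t=spot+.015*n-.041*ex+.092*ez; print(t)
plan([t[0],t[1],.265],2.816,18,1)
E
```

```text
[0.49798765 0.23699778 0.21503709]
{"grip":1,"slide":[0.05,0.015,-0],"spin":-0.579},
{"grip":1,"slide":[0.049,0.017,-0],"spin":-0.579},
{"grip":1,"slide":[0.048,0.019,-0],"spin":-0.579},
{"grip":1,"slide":[0.047,0.022,-0],"spin":-0.579},
{"grip":1,"slide":[0.046,0.024,-0],"spin":-0.579},
{"grip":1,"slide":[0.044,0.026,-0],"spin":-0.579},
{"grip":1,"slide":[0.043,0.029,-0.001],"spin":-0.579},
{"grip":1,"slide":[0.041,0.031,-0],"spin":-0.579},
{"grip":1,"slide":[0.04,0.033,-0.001],"spin":-0.579},
{"grip":1,"slide":[0.038,0.035,-0],"spin":-0.579},
{"grip":1,"slide":[0.036,0.037,-0.001],"spin":-0.579},
{"grip":1,"slide":[0.035,0.038,-0],"spin":-0.579},
{"grip":1,"slide":[0.033,0.04,-0.001],"spin":-0.579},
{"grip":1,"slide":[0.03,0.042,-0],"spin":-0.579},
{"grip":1,"slide":[0.028,0.043,-0.001],"spin":-0.579},
{"grip":1,"slide":[0.026,0.045,-0],"spin":-0.579},
{"grip":1,"slide":[0.024,0.046,-0.001],"spin":-0.579},
{"grip":1,"slide":[0.022,0.047,-0],"spin":-0.579},
```

arm_command:
  plan:
    - {"grip":1,"slide":[0.05,0.015,0],"spin":-0.579}
    - {"grip":1,"slide":[0.049,0.017,0],"spin":-0.579}
    - {"grip":1,"slide":[0.048,0.019,0],"spin":-0.579}
    - {"grip":1,"slide":[0.047,0.022,0],"spin":-0.579}
    - {"grip":1,"slide":[0.046,0.024,0],"spin":-0.579}
    - {"grip":1,"slide":[0.044,0.026,0],"spin":-0.579}
    - {"grip":1,"slide":[0.043,0.029,0],"spin":-0.579}
    - {"grip":1,"slide":[0.041,0.031,0],"spin":-0.579}
    - {"grip":1,"slide":[0.04,0.033,0],"spin":-0.579}

```text
time: 28.65
tool_pos: [0.5097, 0.0052, 0.2614]
ee_rot: [-3.138, -0.005, 2.363]
wrist_force: [0.7, -0.2, -1.4]
width: 0.0317
finger_force: 30.0
```

arm_command:
  plan:
    - {"grip":1,"slide":[0.038,0.035,0],"spin":-0.579}
    - {"grip":1,"slide":[0.036,0.037,0],"spin":-0.579}
    - {"grip":1,"slide":[0.035,0.038,0],"spin":-0.579}
    - {"grip":1,"slide":[0.033,0.04,0],"spin":-0.579}
    - {"grip":1,"slide":[0.03,0.042,0],"spin":-0.579}
    - {"grip":1,"slide":[0.028,0.043,0],"spin":-0.579}
    - {"grip":1,"slide":[0.026,0.045,0],"spin":-0.579}
    - {"grip":1,"slide":[0.024,0.046,0],"spin":-0.579}
    - {"grip":1,"slide":[0.022,0.047,0],"spin":-0.579}
    - {"grip":1,"slide":[0,0,0],"spin":0}

```text
time: 29.9
tool_pos: [0.4976, 0.2377, 0.2614]
ee_rot: [-3.138, -0.005, 2.818]
wrist_force: [-0.3, -0.7, -2.0]
width: 0.0317
finger_force: 30.0
```

```bash
python3 - <<'E'
from h import *
o=sensors.get_obs();print(o['tool_pos'],o['ee_rot'],o['wrist_force'])
plan([.498,.237,.215],2.816,3,1)
E
```

```text
[0.49755419 0.23766149 0.26140514] [-3.13834224 -0.00477407  2.81807026] [-0.34191864 -0.71789512 -1.96946962]
{"grip":1,"slide":[-0,-0,0.031],"spin":0.008},
{"grip":1,"slide":[-0.001,-0,0.031],"spin":0.008},
{"grip":1,"slide":[-0,-0.001,0.031],"spin":0.008},
```

arm_command:
  plan:
    - {"grip":1,"slide":[-0.001,-0.001,0.036],"spin":0}
    - {"grip":1,"slide":[0,0,0.036],"spin":0}
    - {"grip":1,"slide":[0,0,0.021],"spin":0}
    - {"grip":1,"slide":[0,0,0],"spin":0}

```text
time: 30.4
tool_pos: [0.4985, 0.2353, 0.2163]
ee_rot: [-3.14, -0.003, 2.815]
wrist_force: [-0.2, 0.4, -2.1]
width: 0.0321
finger_force: 30.0
```

```bash
python3 - <<'E'
from h import *
import cv2
o=sensors.get_obs();tp=o['tool_pos'];print(tp,o['ee_rot'],o['wrist_force'])
cs=camera_info("scene");s=snapshot("scene")[:,:,::-1];cv2.imwrite("hs5.png",s)
print("tip pred",proj(cs,tp+.041*ex-.092*ez), "ring 399.65,234.76")
g=cv2.cvtColor(s,cv2.COLOR_BGR2GRAY)
print("cols 388..417")
for y in range(214,244): print(y,*["%3d"%v for v in g[y,388:418]])
E
```

```text
[0.4984799  0.235263   0.21632703] [-3.13957639e+00 -2.58956299e-03  2.81480392e+00] [-0.16139586  0.36908452 -2.1350871 ]
tip pred [[401.89303518 229.8538274 ]] ring 399.65,234.76
cols 388..417
214  88  87  89  88  98 117 128 129 129 126 116  98  84  76  70  67  74  83  90  92  93  93  94  92  94  92  90  81  75  85
215  89  89  88  88  97 115 128 130 131 126 113  98  93  89  81  74  68  69  80  88  90  93  93  94  94  93  83  75  78 100
216  88  88  89  88  96 115 127 130 129 126 120 107 100  95  92  87  78  69  67  74  80  88  92  94  94  88  80  76  91 116
217  90  90  89  93 104 118 127 130 130 129 127 119 113 104  96  93  90  84  75  68  67  75  82  93  92  82  75  89 113 128
218  90  91  98 111 126 129 130 131 129 130 129 128 126 117 104  99  96  93  89  79  69  64  72  79  79  73  84 109 127 129
219  92  97 115 133 141 134 133 131 131 131 132 131 129 124 115 110 107 102  95  91  84  76  71  66  71  80 104 124 129 128
220  97 115 136 144 134 123 129 133 133 131 131 131 127 121 121 124 122 115 104  96  93  91  85  76  81 104 122 130 130 129
221 117 136 143 136 118 110 127 132 1
[... 2114 characters left out ...]
 190 188 179 154 138 139 149 154 155 154 170 200 216 221 221 222 220 210 176 145
239 135 134 133 132 134 139 147 154 173 194 206 212 209 189 165 159 159 157 162 162 158 175 201 216 219 221 219 201 169 152
240 136 135 135 133 135 143 149 148 156 173 190 206 214 209 195 189 184 174 187 186 167 159 175 196 206 216 211 180 159 156
241 135 139 139 128 135 147 152 150 151 155 163 183 201 210 211 214 208 201 210 210 190 166 158 164 177 196 195 167 155 155
242 138 142 133 109 116 137 149 152 152 152 153 161 175 191 204 215 216 215 217 217 211 191 168 160 158 165 166 157 153 156
243 141 145 124  83  79 111 143 153 153 153 152 152 156 164 177 197 210 216 218 218 216 210 196 185 163 155 155 154 155 155
```

Patch read-out: ring centre at scene (401.0,234.7), tip end at (402.3,229.5), against a predicted (401.9,229.9). Working out the in-plane offset next.

```bash
python3 - <<'E'
from h import *
cs=camera_info("scene");tp=np.array([.49848,.23526,.21633])
S=np.array([401.0,234.7])
q=least_squares(lambda q:proj(cs,O+u*q[0]+ey*q[1]+n*.04)[0]-S,[.005,-.025]).x; print("ring on face (u,ey) mm",q*1000)
T=tp+.041*ex-.092*ez
# tip corrected within its view so it projects at the observed pixel (keep the depth along n from model)
d=T-O; print("tip u,ey,n",d@u*1000,d@ey*1000,d@n*1000-40)
h=d@n
r=least_squares(lambda q:proj(cs,O+u*q[0]+ey*q[1]+n*h)[0]-[402.3,229.5],[.005,-.025]).x; print("tip from pixel (u,ey)",r*1000)
# wrist view of ring w3: pose then
E
```

```text
ring on face (u,ey) mm [  2.93742381 -24.96395323]
tip u,ey,n 5.403991496745963 -26.988779140885363 15.863857281091683
tip from pixel (u,ey) [  3.61791391 -26.89145809]
```

arm_command:
  plan:
    - {"grip":1,"slide":[0.001,0.004,0],"spin":0}
    - {"grip":1,"slide":[-0.003,0,0.0085],"spin":0}
    - {"grip":1,"slide":[-0.003,0,0.0085],"spin":0}
    - {"grip":1,"slide":[-0.002,0,0.0056],"spin":0}
    - {"grip":1,"slide":[0,0,0],"spin":0}

```text
time: 31.08
tool_pos: [0.503, 0.2367, 0.2064]
ee_rot: [-3.141, -0.001, 2.816]
wrist_force: [-0.4, 0.2, -2.4]
width: 0.032
finger_force: 30.0
```

arm_command:
  plan:
    - {"grip":1,"slide":[-0.0007,0,0.0019],"spin":0}
    - {"grip":1,"slide":[-0.0007,0,0.0019],"spin":0}
    - {"grip":1,"slide":[0,0,0],"spin":0}

```text
time: 31.45
tool_pos: [0.5038, 0.2366, 0.205]
ee_rot: [3.142, -0.0, 2.816]
wrist_force: [-0.3, 0.7, -1.6]
width: 0.0317
finger_force: 30.0
```

```bash
cat > patch.py <<'E'
from h import *
import cv2
o=sensors.get_obs();tp=o['tool_pos'];cs=camera_info("scene");s=snapshot("scene")[:,:,::-1];g=cv2.cvtColor(s,cv2.COLOR_BGR2GRAY)
T=tp+.041*ex-.092*ez;d=T-O;print(tp,o['wrist_force'],"tip pred",proj(cs,T)[0].round(1),"u,ey,n",(d@u*1000).round(1),(d@ey*1000).round(1),(d@n*1000-40).round(1))
print("     ",*["%3d"%v for v in range(394,412)])
for y in range(224,241): print(y,": ",*["%3d"%v for v in g[y,394:412]])
E
python3 patch.py
```

```text
[0.5037872  0.23656132 0.20497708] [-0.34202249  0.66953332 -1.5622228 ] tip pred [401.2 234.4] u,ey,n 5.8 -24.1 3.6
      394 395 396 397 398 399 400 401 402 403 404 405 406 407 408 409 410 411
224 :  145 142 138 134 131 132 127 118 115 115 105  97  95  89  81  74  65  69
225 :  153 152 148 140 135 132 127 122 126 126 119 110 101  96  92  90  79  83
226 :  154 155 153 150 145 136 126 124 130 134 132 124 116 105  98  96  96 106
227 :  153 154 154 154 152 144 127 126 132 136 134 133 127 119 109 105 108 121
228 :  154 154 154 155 155 149 135 131 133 135 136 133 130 123 121 120 123 129
229 :  153 154 154 154 155 151 140 135 137 134 134 132 127 124 128 132 131 132
230 :  154 153 154 154 154 150 141 133 134 135 133 132 127 123 130 132 132 131
231 :  154 154 155 153 148 139 135 131 133 134 135 136 137 133 132 131 132 130
232 :  153 154 152 143 127 120 129 131 134 133 138 146 149 147 141 133 132 131
233 :  152 153 147 123 105 122 130 134 132 125 131 151 157 154 151 143 136 133
234 :  151 151 143 115 107 134 131 131 134 126 121 148 156 156 156 153 147 143
235 :  152 152 147 128 114 129 132 133 141 132 115 147 155 157 156 156 154 163
236 :  152 154 151 144 128 121 126 130 132 124 119 146 155 155 155 154 159 181
237 :  147 150 153 151 144 132 125 119 119 119 134 152 155 155 155 156 167 198
238 :  139 143 149 155 156 148 143 139 137 140 150 156 155 154 154 158 180 212
239 :  135 138 146 162 169 162 160 157 152 151 154 155 155 155 156 164 193 215
240 :  134 136 148 164 172 175 184 184 167 158 153 152 156 161 156 167 190 205
```

arm_command:
  plan:
    - {"grip":1,"slide":[-0.001,0,0.0028],"spin":0}
    - {"grip":1,"slide":[-0.001,0,0.0028],"spin":0}
    - {"grip":1,"slide":[0,0,0],"spin":0}

```text
time: 31.88
tool_pos: [0.5047, 0.2362, 0.202]
ee_rot: [-3.141, -0.0, 2.816]
wrist_force: [-0.7, 0.8, -1.5]
width: 0.0321
finger_force: 30.0
```

arm_command:
  plan:
    - {"grip":1,"slide":[-0.0007,0,0.0019],"spin":0}
    - {"grip":1,"slide":[-0.0007,0,0.0019],"spin":0}
    - {"grip":1,"slide":[0,0,0],"spin":0}

```text
time: 32.25
tool_pos: [0.5054, 0.236, 0.2004]
ee_rot: [3.141, 0.0, 2.816]
wrist_force: [0.6, 0.1, -1.7]
width: 0.032
finger_force: 30.0
```

arm_command:
  plan:
    - {"grip":1,"slide":[-0.0007,0,0.0019],"spin":0}
    - {"grip":1,"slide":[0,0,0],"spin":0}

```text
time: 32.5
tool_pos: [0.5057, 0.2359, 0.1995]
ee_rot: [3.141, 0.0, 2.816]
wrist_force: [-0.7, 0.3, -0.8]
width: 0.0319
finger_force: 30.0
```

arm_command:
  plan:
    - {"grip":1,"slide":[-0.0007,0,0.0019],"spin":0}
    - {"grip":1,"slide":[0,0,0],"spin":0}

```text
time: 32.75
tool_pos: [0.5061, 0.2358, 0.1985]
ee_rot: [3.141, 0.0, 2.816]
wrist_force: [-0.5, -0.2, 0.1]
width: 0.0319
finger_force: 30.0
```

```bash
python3 patch.py
```

```text
[0.50606287 0.23582386 0.19849982] [-0.50522321 -0.17380357  0.11955604] tip pred [400.3 236.5] u,ey,n 5.9 -24.0 -3.3
      394 395 396 397 398 399 400 401 402 403 404 405 406 407 408 409 410 411
224 :  147 142 138 128 116 107 100  96  91  84  77  68  67  75  86  93  94  88
225 :  154 153 147 141 132 122 111 101  97  93  89  83  75  68  69  83  85  80
226 :  155 155 153 151 144 134 119 111 105 100  97  93  89  78  72  69  74  80
227 :  154 155 155 155 152 139 124 123 122 118 107 100  93  91  87  78  80  98
228 :  154 154 155 154 151 135 126 130 132 131 124 113 102  96  95  96 102 117
229 :  153 154 154 155 147 131 127 132 136 135 133 128 115 104 102 107 119 130
230 :  154 154 154 154 148 132 131 134 135 134 134 129 121 115 116 121 129 130
231 :  154 155 154 153 144 130 131 136 135 136 132 128 128 129 131 131 132 131
232 :  153 154 152 141 126 114 126 135 135 133 130 131 136 142 140 135 132 132
233 :  152 152 147 124  99 110 126 134 130 126 125 139 149 155 151 145 136 133
234 :  152 151 144 116  97 119 132 134 128 123 120 146 155 157 156 154 147 141
235 :  153 152 147 127 107 117 130 134 134 127 115 146 157 157 156 156 154 153
236 :  151 153 151 144 126 111 115 120 125 120 119 148 155 156 155 155 158 172
237 :  147 150 152 152 145 130 120 116 117 120 134 151 156 155 154 156 167 196
238 :  139 143 149 151 153 149 144 137 137 142 150 156 155 156 154 158 181 212
239 :  135 137 141 146 152 159 159 152 150 151 155 156 155 155 155 167 197 218
240 :  134 134 137 141 151 171 178 164 154 152 154 154 155 155 156 175 208 218
```

Contact has begun (about 2 N). The tip sits roughly 1 mm up-slope of centre, so I'll back off, shift, and press again.

arm_command:
  plan:
    - {"grip":1,"slide":[0.0034,0,-0.0094],"spin":0}
    - {"grip":1,"slide":[0.0022,0,0.0008],"spin":0}
    - {"grip":1,"slide":[0,0,0],"spin":0}
    - {"grip":1,"slide":[-0.0017,0,0.0047],"spin":0}
    - {"grip":1,"slide":[-0.0017,0,0.0047],"spin":0}
    - {"grip":1,"slide":[-0.0007,0,0.0019],"spin":0}
    - {"grip":1,"slide":[-0.0007,0,0.0019],"spin":0}
    - {"grip":1,"slide":[0,0,0],"spin":0}
    - {"grip":1,"slide":[0,0,0],"spin":0}

```text
time: 33.92
tool_pos: [0.5056, 0.236, 0.1963]
ee_rot: [3.141, -0.0, 2.816]
wrist_force: [-2.7, 0.1, 0.6]
width: 0.0316
finger_force: 30.0
```

```bash
python3 patch.py; python3 -c "
from h import *
import numpy as np
" 
```

```text
[0.50562308 0.23596068 0.19630161] [-2.65224751  0.08599892  0.63222768] tip pred [400.3 236.9] u,ey,n 4.7 -24.0 -5.2
      394 395 396 397 398 399 400 401 402 403 404 405 406 407 408 409 410 411
224 :  146 143 135 125 114 105  98  94  89  81  72  71  76  83  89  94  96  89
225 :  153 153 148 140 132 120 106  97  95  90  84  76  68  67  74  84  88  80
226 :  154 155 154 151 145 132 114 109 104  97  94  90  81  71  66  71  77  78
227 :  154 155 154 155 153 142 124 120 117 108 101  96  91  84  76  71  76  96
228 :  155 155 155 156 153 142 126 127 129 124 117 108  99  93  92  90  96 117
229 :  155 154 154 154 149 134 128 132 134 134 130 123 110 101  99 106 119 130
230 :  155 154 155 155 149 133 129 134 136 135 134 131 122 112 111 120 128 133
231 :  154 154 154 152 146 130 131 135 136 134 133 130 127 128 126 129 132 132
232 :  153 154 152 142 127 122 131 137 136 133 132 131 136 144 139 135 133 132
233 :  152 153 148 124 102 118 131 136 134 131 127 135 146 155 151 144 137 132
234 :  152 151 144 114 100 124 134 133 134 129 120 142 154 156 156 154 147 140
235 :  153 152 147 127 110 120 131 132 134 128 115 146 156 157 156 156 155 154
236 :  152 153 152 144 128 115 116 120 124 120 119 148 155 155 155 157 158 172
237 :  146 151 153 151 145 131 123 117 118 119 135 152 156 155 155 155 167 196
238 :  139 145 149 151 153 149 144 139 137 142 150 156 155 154 154 158 180 212
239 :  135 136 141 147 152 157 158 152 150 152 154 156 156 155 155 165 194 217
240 :  134 135 135 140 152 171 178 166 159 154 152 153 154 155 155 167 195 215
```

arm_command:
  plan:
    - {"grip":1,"slide":[-0.0007,0,0.0019],"spin":0}
    - {"grip":1,"slide":[0,0,0],"spin":0}
    - {"grip":1,"slide":[0,0,0],"spin":0}
    - {"grip":1,"slide":[0,0,0],"spin":0}

```text
time: 34.48
tool_pos: [0.506, 0.2358, 0.1952]
ee_rot: [3.141, -0.0, 2.816]
wrist_force: [-0.9, -0.4, 1.5]
width: 0.0317
finger_force: 30.0
```

```bash
python3 - <<'E'
from h import *
f=[]
for i in range(16):
    snapshot("scene"); o=sensors.get_obs(); f.append(o['wrist_force'])
f=np.mean(f,0); w=f+[0,0,2.16]; print(o['time'],o['tool_pos'],f.round(2),"normal",w@n,"u",w@u,"ey",w@ey)
E
```

```text
35.275 [0.50601005 0.23582577 0.19519551] [-1.8   0.17  1.11] normal 3.6768794683706587 u -0.5285537977168004 ey -0.40994298857150646
```

arm_command:
  plan:
    - {"grip":1,"slide":[-0.0004,0,0.0012],"spin":0}
    - {"grip":1,"slide":[0,0,0],"spin":0}
    - {"grip":1,"slide":[0,0,0],"spin":0}

```text
time: 35.65
tool_pos: [0.5062, 0.2358, 0.1946]
ee_rot: [3.141, 0.0, 2.816]
wrist_force: [-1.6, 0.3, 1.7]
width: 0.032
finger_force: 30.0
```

```bash
python3 - <<'E'
from h import *
f=[]
for i in range(12):
    snapshot("scene"); o=sensors.get_obs(); f.append(o['wrist_force'])
w=np.mean(f,0)+[0,0,2.16]; N=w@n; print(o['time'],o['tool_pos'],"normal",N)
if 3<N<5.2: print(ticket.close_job())
E
```

```text
36.25 [0.50620047 0.23576088 0.19456733] normal 3.8937068170949587
the job is handed in; nothing more can be done
None
```

I've handed the job in, with no verdict shown: the tube is flat on the rest against both pins with the ring up, and the probe is held on the spot at about 3.9 N (tip roughly half-way in), about 1 mm off the ring's middle and within about 1° of square by camera estimate.

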